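# Refill the walnut jar through the wide funnel

## Task

The walnuts in the soup bowl belong in the glass jar. Take the orange funnel out of the blue mug and set it squarely in the mouth of the jar, then pour all four walnuts from the bowl through the funnel into the jar (pour them, do not pick them with the fingers), and set the empty bowl back upright on the counter. Leave the funnel in the jar, keep jar and mug upright, and do not disturb the wooden spoon or the tin.

Things in the scene. Friction and masses are not known exactly. Their poses are not given: they have to be found in the camera images.
- jar: Loose clear glass jar standing open on the counter, a plain cylinder: outside diameter 84, inside 74, height 105, floor 6 thick, 0.5 kg. Origin: centre of its underside, z up. Sizes in mm.
- funnel: Loose orange plastic funnel, 80 g, at first mouth-up in the mug. Origin: centre of the spout's lower end; z up. Spout z=0 to 30, diameter 61 outside, 55 inside; the cone then widens straight to 150 at the rim, z=80 (wall 3). A handle tab sticks out along its -x. Seated in the jar, its cone rests on the jar's rim, origin about 72 above the jar's underside. Sizes in mm.
- funnel_grip (a point): Grasp point in the middle of the funnel's flat level handle tab, at (-104, 0, 74) in the funnel's frame, axes as the funnel's. The tab is 22 wide (y) and 10 thick, from x=-72 to -126 of the funnel; close along y. Sizes in mm.
- bowl: Loose white soup bowl with one round stub handle along its -x, 250 g, holding the walnuts. Origin: centre of its underside, z up. Foot diameter 68, widening straight to 150 at the rim, z=55 (wall 5, inner floor z=6). Rolled 75 to 90 degrees about its x axis, it lets all walnuts roll out over the side rim. Sizes in mm.
- bowl_grip (a point): Grasp point on the axis of the bowl's handle, at (-114, 0, 50) in the bowl's frame, axes as the bowl's. The handle is a level rod, diameter 18, from x=-68 to -150; close along y, about 50 N. Being round, it can be taken with the tool leaned about the rod's axis. Sizes in mm.
- mug: Loose blue enamel mug, height 85, diameter 88, handle at its own +y; the funnel stands in it at first. Origin: centre of the underside, z up. Sizes in mm.
- walnut1: Loose whole walnut, brown, round: 26 diameter, about 14 g; at first in the bowl. Origin: its centre. Sizes in mm.
- walnut2: Loose whole walnut, brown, round: 26 diameter, about 14 g; at first in the bowl. Origin: its centre. Sizes in mm.
- walnut3: Loose whole walnut, brown, round: 26 diameter, about 14 g; at first in the bowl. Origin: its centre. Sizes in mm.
- walnut4: Loose whole walnut, brown, round: 26 diameter, about 14 g; at first in the bowl. Origin: its centre. Sizes in mm.
- spoon: Bystander: loose wooden spoon, 220 long, 48 wide and 9 thick, lying flat on the counter, its bowl end 100 from the origin along its +x. Leave alone. Sizes in mm.
- tin: Bystander: loose green tin, diameter 72, height 110, standing beyond the jar; origin: centre of its underside. Leave alone. Sizes in mm.
Not all that is in view belongs to the job. There is more than one size of the funnel; the job needs the larger.

How it is judged:
By the outcome, as a careful person would: the job done as asked, in the order asked, and still so for the second after the job is handed in, with the robot touching nothing.
It also fails if it takes over 70 s, if anything falls off the work surface, if the arm or the gripper's body presses on something with over 40 N, if the wrist force passes 120 N, or if a joint passes its speed limit or range.

## Robot

A 6-joint arm with a two-finger parallel gripper is mounted at the origin on the work surface. World frame = base frame: x ahead of the robot, y to its left, z up, the work surface at z = 0. Lengths are in m, angles in degrees, forces in N, time in s.
With the tool pointing down it reaches from about 0.35 to 0.875 m from the base axis. Payload 4.2 kg.
Tool frame: the origin (TCP) lies at the very end of the fingers, on their centre line; the grasp point (between the pads) lies 19 mm behind it (r.hold_point_z is the distance from the TCP to the grasp point, in m); z points along the fingers, y is the line along which they close (so a half turn about z gives the same grasp; the last joint's range is limited). The gripper opens to 85 mm and grips with 20 to 120 N. Pads are 22 mm wide; open, the fingers measure 114 mm over their backs; the gripper's body (76 mm by 85 mm) begins 54 mm behind the grasp point. The pads swing forward as they close: fully open they stand 13 mm farther back than shut.
Start: joints at [14.817, 22.042, 0.453, 0, -68.411, -14.817], TCP at [0.625, 0, 0.231] pointing down, gripper open.
Joint ranges: [-179.83, 179.83], [-69.29, 118.12], [-61.27, 80.66], [-181.25, 117.63], [-171.15, -9.14], [-177.46, 177.46]. Speed limits (degrees/s): [159.86, 159.86, 180, 180, 180, 180].

## Interface

Orientations are given as [roll, pitch, yaw] about the fixed x, y, z axes, in that order (R = Rz(yaw) Ry(pitch) Rx(roll)).
In Python, from workcell import r, read_camera, camera_model gives the robot as it stands.
- The arm moves only by the tool carry_out, never from a script. Its argument "rows" is a list of rows, each an object of numbers: "gripper": the opening, from 0 (shut) to 1 (fully open); "tx", "ty", "tz": the shift along the tool's x, y, z normalised to -1 to 1, where 1 is 30 mm; "spin": the turn about the tool's z normalised to -1 to 1, where 1 is 5 degrees. A call has 1 to 10 rows; each row shifts and turns the commanded pose from where the row before left it, along the tool's axes as they then stand; what a row does not reach is not made up. A row lasts 1/12 s, in which the tool goes at most 41.7 mm and 7.16 degrees, less where a joint would pass 70% of its speed; a pose out of reach is approached as far as the arm can. A call with a number of a shift or a turn outside -1 to 1 is refused whole. A call with a gripper value outside its range is refused whole. The fingers move at their own pace and stop on an object; "squeeze" is the grip in N (left out, the last holds). Time passes only in rows, so rows that do not move let the fingers close. It gives the time, the measured TCP pose, the force, the opening and the grip force at its end, in the units of the state.
- r.read_state(): the state, without advancing time (a new reading comes with each control period).
- read_camera(name): name is "scene" or "side" or "wrist"; returns the picture (420x560x3 uint8, red, green, blue); there is no depth.
- camera_model(name): a dict with "intrinsics" (3x3 intrinsics, pixels), "R" (3x3) and "t" (3): a world point X has camera coordinates R X + t. Camera axes: x right, y down, z forward; pixel columns grow to the right and rows downward; lengths in m; the calibration is good to about 2 mm. A picture is of the moment at which its call begins: read the wrist's pose just before it. camera_model takes no time and is no camera call; for the wrist camera it gives the pose at the moment of the call.
- r.sign_off(): hands the job in; it is judged then, once.
The state is a dict: "time_s": time; "qpos": joint angles; "joint_velocities": joint speeds; "tau": joint torques, N m; "tool_pos": TCP position; "eef_rot": TCP orientation; "ft_force": force on the tool from outside, world axes, zero at the start; "torque": the same for the moment, N m; "opening": opening from 0.0 (shut) to 1.0 (fully open); "finger_force": force on a finger pad.
Only numpy, scipy, OpenCV 4.12 (cv2) and the standard library are available. Lean on these libraries where they do the work, as an engineer would, in place of code of your own. Each camera call takes 0.05 s, during which the arm holds its last target. There are 200 camera calls.

## Working session

There is one attempt and no reset: what is moved stays moved. The work goes in short steps, Python scripts to look and compute and a tool call to move; the robot and the scene stay as the last step left them, time stands still between calls to the robot, and variables do not carry over. Pictures are saved under pics/ and viewed, at most 10 in all, crops included, and the job is handed in when it is done.

Besides the shell and the picture viewer there is one more tool, called in YAML: its name, and indented under it one key for each argument. carry_out: Moves the arm, as the interface text tells. Scaled input: -1 to 1 covers 30 mm each way for a shift and 5 degrees each way for a turn. Its arguments: {"type":"object","properties":{"rows":{"type":"array"},"squeeze":{"type":"number"}},"required":["rows"]}

```bash
ls; mkdir -p pics; cat > snap.py <<'E'
import cv2,sys,numpy as np
from workcell import r,read_camera,camera_model
def snap(n,f):
    m=camera_model(n);im=read_camera(n);cv2.imwrite('pics/'+f,im[:,:,::-1]);np.savez('pics/'+f+'.npz',K=m['intrinsics'],R=m['R'],t=m['t']);return im
E
python3 - <<'E'
from snap import *
for n in ['scene','side','wrist']: snap(n,n+'1.png')
a=[cv2.imread(f'pics/{n}1.png') for n in ['scene','side','wrist']]
for n in ['scene','side','wrist']:
    m=camera_model(n);print(n,np.round(-m['R'].T@m['t'],3),np.round(m['R'],2).tolist(),m['intrinsics'])
s=r.read_state();print(s)
E
```

```text
pics
scene [0.833 0.452 0.725] [[-0.84, 0.54, 0.0], [0.42, 0.65, -0.64], [-0.35, -0.54, -0.77]] [[455.1373262    0.         293.33731468]
 [  0.         455.1373262  208.41148543]
 [  0.           0.           1.        ]]
side [0.219 0.486 0.769] [[-0.8, -0.6, 0.02], [-0.45, 0.59, -0.67], [0.39, -0.55, -0.74]] [[412.54324586   0.         276.86593934]
 [  0.         412.54324586 204.78749604]
 [  0.           0.           1.        ]]
wrist [ 0.624 -0.082  0.373] [[-1.0, 0.0, 0.0], [0.0, 0.95, 0.32], [-0.0, 0.32, -0.95]] [[333.24836592   0.         276.49028301]
 [  0.         333.24836592 207.40132799]
 [  0.           0.           1.        ]]
{'time_s': 0.15, 'qpos': array([ 1.48149878e+01,  2.20788597e+01,  3.98533656e-01, -2.12501474e-02,
       -6.84108143e+01, -1.48170934e+01]), 'joint_velocities': array([ 0.04852819, -0.10334549,  0.15934318,  0.11242034, -0.03964218,
       -0.02567479]), 'tau': array([-6.03353892e-04, -3.92678475e+01,  1.88581592e+01,  4.18858320e+00,
       -3.39302780e-03,  5.70479813e-06]), 'tool_pos': array([6.24564079e-01, 2.97248754e-06, 2.30495123e-01]), 'eef_rot': array([ 1.79906839e+02, -4.21778118e-03, -9.00099368e+01]), 'ft_force': array([ 0.20204222, -1.17722046, -0.48243227]), 'torque': array([0.02181194, 0.03063877, 0.01735993]), 'finger_force': 0.0, 'opening': 1.0028091284649128}
```

View pics/scene1.png

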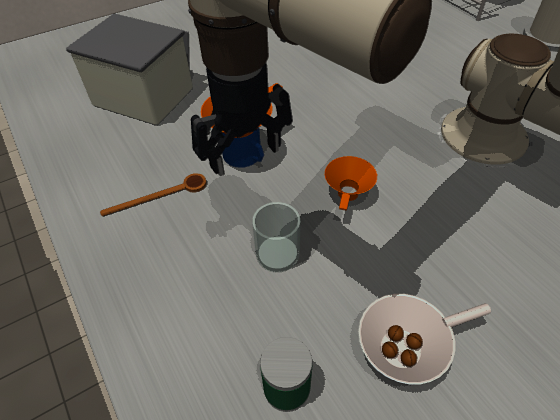

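View pics/side1.png

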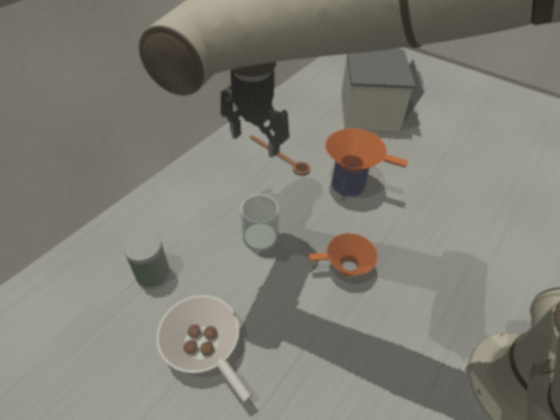

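The scene view shows the jar rim at about (276,222), the bowl at (407,338) with its handle running to (490,312), the small funnel at (350,178) and the tin at (286,364). The gripper hides the mug and large funnel. The side view shows the large funnel's rim at (356,153) with its tab to (405,161), the jar rim at (260,210), the bowl at (199,334) and its handle end at (247,396).

```bash
cat > geo.py <<'E'
import numpy as np
from scipy.optimize import least_squares
def cam(f):
    d=np.load('pics/'+f+'.npz');return d['K'],d['R'],d['t']
def proj(c,X):
    K,R,t=c;p=(np.atleast_2d(X)@R.T+t)@K.T;return p[:,:2]/p[:,2:]
def tri(*obs):  # obs: (cam,(u,v))
    f=lambda X:np.concatenate([proj(c,X)[0]-uv for c,uv in obs])
    s=least_squares(f,[.6,0,.1]);return s.x,np.abs(s.fun).max()
def onz(c,uv,z):
    K,R,t=c;d=R.T@np.linalg.inv(K)@[*uv,1];o=-R.T@t;return o+d*(z-o[2])/d[2]
E
python3 - <<'E'
from geo import *
S,D,W=cam('scene1.png'),cam('side1.png'),cam('wrist1.png')
for n,a,b in [('jar',(276,222),(260,210)),('bowl',(407,338),(199,334)),('bowlhandle end',(489,312),(246,396)),('smallf',(350,178),(352,255)),('tin top',(286,364),(145,245)),('spoon',(195,182),(302,168))]:
    x,e=tri((S,a),(D,b));print(n,x.round(3),round(e,1))
print('funnel',onz(D,(356,153),.17),'tab end',onz(D,(405,161),.16),'mug',onz(D,(351,185),0))
E
```

```text
jar [0.593 0.025 0.098] 0.0
bowl [0.521 0.298 0.048] 0.3
bowlhandle end [0.383 0.334 0.055] 2.3
smallf [ 0.386 -0.027  0.047] 0.8
tin top [0.713 0.246 0.102] 1.9
spoon [ 0.648 -0.225  0.007] 0.4
funnel [ 0.48925071 -0.18894275  0.17      ] tab end [ 0.39381483 -0.24385811  0.16      ] mug [ 5.12451036e-01 -2.58654896e-01 -1.11022302e-16]
```

View pics/wrist1.png

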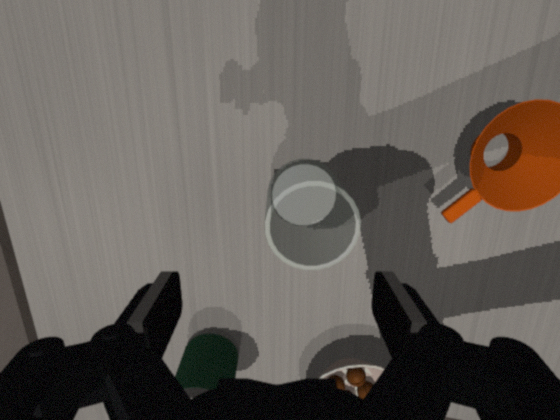

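The wrist view shows the jar rim centred near (312,225), the small funnel at the upper right, the tin at (210,365) and the bowl at the bottom edge. The mug is out of frame, so I'll move the wrist over it.

carry_out:
  rows:
    - {"tx": 0.9,"ty": 0.4,"tz": -0.4}
    - {"tx": 0.9,"ty": 0.4,"tz": -0.4}
    - {"tx": 0.9,"ty": 0.4,"tz": -0.4}
    - {"tx": 0.9,"ty": 0.4,"tz": -0.4}
    - {"tx": 0.8,"ty": 0.4,"tz": -0.4}
    - {"tx": 0.8,"ty": 0.4,"tz": -0.4}
    - {"tx": 0.5,"ty": 0.4,"tz": -0.4}
    - {}
    - {}

```text
invalid input at $.rows[0]: expected keys gripper, tx, ty, tz, spin
```

```bash
python3 - <<'E'
from snap import *
for n in ['scene','side','wrist']: snap(n,n+'2.png')
a=[cv2.imread(f'pics/{n}2.png') for n in ['wrist','scene']]
cv2.imwrite('pics/m2.png',cv2.resize(np.hstack(a),(800,300)))
print(r.read_state()['tool_pos'])
E
```

```text
[6.24813578e-01 2.32356807e-05 2.30933304e-01]
```

View pics/m2.png

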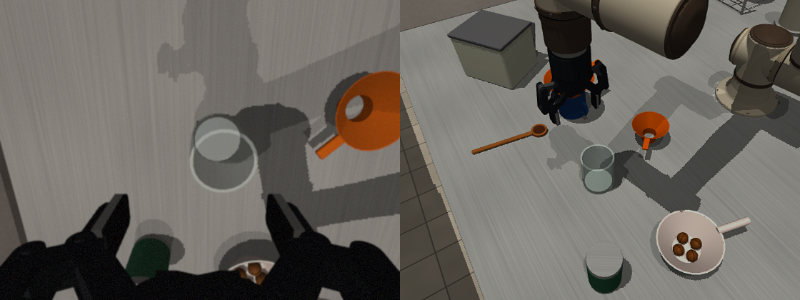

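The arm didn't move: the call was refused because every row needs all five keys. The picture is the same view as before.

carry_out:
  rows:
    - {"gripper": 1,"tx": 0.9,"ty": 0.4,"tz": -0.4,"spin": 0}
    - {"gripper": 1,"tx": 0.9,"ty": 0.4,"tz": -0.4,"spin": 0}
    - {"gripper": 1,"tx": 0.9,"ty": 0.4,"tz": -0.4,"spin": 0}
    - {"gripper": 1,"tx": 0.9,"ty": 0.4,"tz": -0.4,"spin": 0}
    - {"gripper": 1,"tx": 0.8,"ty": 0.4,"tz": -0.4,"spin": 0}
    - {"gripper": 1,"tx": 0.8,"ty": 0.4,"tz": -0.4,"spin": 0}
    - {"gripper": 1,"tx": 0.5,"ty": 0.4,"tz": -0.4,"spin": 0}
    - {"gripper": 1,"tx": 0,"ty": 0,"tz": 0,"spin": 0}
    - {"gripper": 1,"tx": 0,"ty": 0,"tz": 0,"spin": 0}

```text
time_s: 1.05
tool_pos: [0.5408, -0.1716, 0.3162]
eef_rot: [-179.9, 0.0, -90.1]
ft_force: [0.3, -1.2, -0.9]
opening: 0.999
finger_force: 0.0
```

```bash
python3 - <<'E'
from snap import *
for n in ['scene','side','wrist']: snap(n,n+'3.png')
a=[cv2.imread(f'pics/{n}3.png') for n in ['wrist','scene']]
cv2.imwrite('pics/m3.png',cv2.resize(np.hstack(a),(800,300)))
print(r.read_state()['tool_pos'],r.read_state()['eef_rot'])
E
```

```text
[ 0.54104904 -0.1702205   0.31431761] [ 1.79911455e+02  2.90673787e-02 -8.99567977e+01]
```

View pics/m3.png

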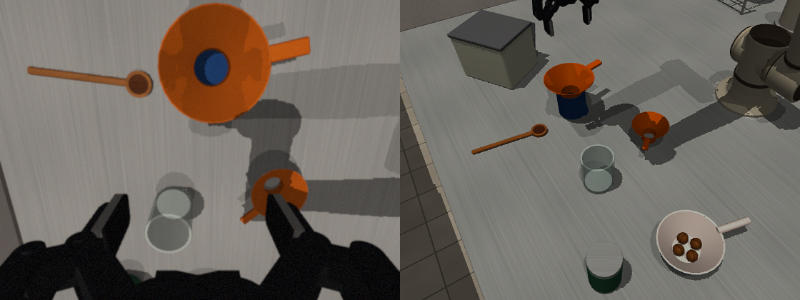

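The wrist view (at full scale) shows the large funnel's rim centred near (300,88) with its tab running to (432,65), and the jar rim near (236,325). The scene view is now unobstructed: funnel near (238,110) and tab end near (281,90).

```bash
cat > fit.py <<'E'
from geo import *
import cv2
a=np.linspace(0,2*np.pi,361)
def circ(x,y,z,R): return np.c_[x+R*np.cos(a),y+R*np.sin(a),z+0*a]
def orange(f,seed):
    h=cv2.cvtColor(cv2.imread('pics/'+f),cv2.COLOR_BGR2HSV)
    m=cv2.inRange(h,(3,150,60),(18,255,255));n,l,_,_=cv2.connectedComponentsWithStats(m)
    ys,xs=np.nonzero(l);i=np.argmin((xs-seed[0])**2+(ys-seed[1])**2)
    c=(l==l[ys[i],xs[i]]).astype(np.uint8)
    ct=max(cv2.findContours(c,cv2.RETR_EXTERNAL,cv2.CHAIN_APPROX_NONE)[0],key=len)
    return c,ct[:,0].astype(float)
def dist(c,P,pts): # px residual of pts to projected curve
    q=proj(c,P);return np.min(np.hypot(*(pts[:,None]-q[None]).transpose(2,0,1)),1)
def fitrim(obs,R,x0,loss='soft_l1'):
    f=lambda p:np.concatenate([dist(c,circ(*p,R),pts) for c,pts in obs])
    s=least_squares(f,x0,loss='cauchy',f_scale=1.0,diff_step=1e-4,x_scale=.01);return s.x,np.median(np.abs(f(s.x)))
E
python3 - <<'E'
from fit import *
obs=[];tips=[]
fs=[('wrist3.png',(300,130)),('scene3.png',(238,110)),('side3.png',(356,140))]
for f,s in fs:
    c,ct=orange(f,s);obs.append((cam(f),ct));print(f,c.sum(),ct.min(0),ct.max(0))
x,e=fitrim(obs,.075,[.5,-.22,.123]);print('joint',x.round(4),e)
for o in obs:
  for k in [o]:
    g=lambda p:dist(k[0],circ(p[0],p[1],x[2],.075),k[1])
    s=least_squares(g,x[:2],loss='cauchy',diff_step=1e-4,x_scale=.01);print('single@z',s.x.round(4))
# tab: contour pts beyond rim on plane z
for c,ct in obs:
    P=np.array([onz(c,u,x[2]-.006) for u in ct])-x;d=np.hypot(P[:,0],P[:,1]);P=P[(d>.09)&(d<.135)]
    print('yaw',np.degrees(np.arctan2(*P[:,:2].mean(0)[::-1])).round(1),'tip',np.hypot(P[:,0],P[:,1]).max().round(3),len(P))
E
```

```text
wrist3.png 20330 [221.   4.] [433. 172.]
scene3.png 2606 [201.  83.] [282. 132.]
side3.png 1496 [327. 130.] [405. 168.]
joint [ 0.518  -0.2545  0.1229] 0.9843404393578966
single@z [ 0.5181 -0.2544]
single@z [ 0.5157 -0.2602]
single@z [ 0.5114 -0.2651]
yaw -167.2 tip 0.128 101
yaw -163.8 tip 0.134 33
yaw -162.5 tip 0.119 26
```

The funnel rim height of 0.123 agrees with the geometry. Next I'll spin to the tab's direction.

carry_out:
  rows:
    - {"gripper": 1,"tx": 0,"ty": 0,"tz": 0,"spin": 1}
    - {"gripper": 1,"tx": 0,"ty": 0,"tz": 0,"spin": 1}
    - {"gripper": 1,"tx": 0,"ty": 0,"tz": 0,"spin": 1}
    - {"gripper": 1,"tx": 0,"ty": 0,"tz": 0,"spin": 1}
    - {"gripper": 1,"tx": 0,"ty": 0,"tz": 0,"spin": 1}
    - {"gripper": 1,"tx": 0,"ty": 0,"tz": 0,"spin": 1}
    - {"gripper": 1,"tx": 0,"ty": 0,"tz": 0,"spin": 1}
    - {"gripper": 1,"tx": 0,"ty": 0,"tz": 0,"spin": 1}

```text
time_s: 1.87
tool_pos: [0.5413, -0.1699, 0.3141]
eef_rot: [179.9, -0.1, -130.2]
ft_force: [-0.3, -0.7, 0.8]
opening: 1.0
finger_force: 0.0
```

carry_out:
  rows:
    - {"gripper": 1,"tx": 0,"ty": 0,"tz": 0,"spin": 1}
    - {"gripper": 1,"tx": 0,"ty": 0,"tz": 0,"spin": 1}
    - {"gripper": 1,"tx": 0,"ty": 0,"tz": 0,"spin": 1}
    - {"gripper": 1,"tx": 0,"ty": 0,"tz": 0,"spin": 1}
    - {"gripper": 1,"tx": 0,"ty": 0,"tz": 0,"spin": 1}
    - {"gripper": 1,"tx": 0,"ty": 0,"tz": 0,"spin": 1}
    - {"gripper": 1,"tx": 0,"ty": 0,"tz": 0,"spin": 1}
    - {"gripper": 1,"tx": 0,"ty": 0,"tz": 0,"spin": 0.4}
    - {"gripper": 1,"tx": 0,"ty": 0,"tz": 0,"spin": 0}
    - {"gripper": 1,"tx": 0,"ty": 0,"tz": 0,"spin": 0}

```text
time_s: 2.7
tool_pos: [0.5413, -0.1702, 0.3144]
eef_rot: [180.0, -0.1, -166.9]
ft_force: [-0.8, -0.2, 0.2]
opening: 1.001
finger_force: 0.0
```

```bash
cat > go.py <<'E'
import sys,numpy as np
from scipy.spatial.transform import Rotation as Ro
from workcell import r
def go(p,s=None):
    s=s or r.read_state();R=Ro.from_euler('xyz',s['eef_rot'],degrees=True).as_matrix()
    print('t',s['time_s'],'pos',s['tool_pos'].round(4),'rot',s['eef_rot'].round(1),'q',s['qpos'].round(0),'open',round(s['opening'],3),'F',s['ft_force'].round(1),s['finger_force'])
    print('tool units of 30mm:',(R.T@(np.array(p)-s['tool_pos'])/.03).round(2))
if __name__=='__main__': go([float(v) for v in sys.argv[1:4]])
E
python3 go.py .4166 -.2775 .098
```

```text
t 2.7 pos [ 0.5413 -0.1702  0.3144] rot [ 1.800e+02 -1.000e-01 -1.669e+02] q [ -1.  14.   0.  -0. -77. -76.] open 1.001 F [-0.8 -0.2  0.2] 0.0
tool units of 30mm: [ 4.85 -2.54  7.22]
```

carry_out:
  rows:
    - {"gripper": 1,"tx": 0.97,"ty": -0.51,"tz": 0.6,"spin": 0}
    - {"gripper": 1,"tx": 0.97,"ty": -0.51,"tz": 0.6,"spin": 0}
    - {"gripper": 1,"tx": 0.97,"ty": -0.51,"tz": 0.6,"spin": 0}
    - {"gripper": 1,"tx": 0.97,"ty": -0.51,"tz": 0.6,"spin": 0}
    - {"gripper": 1,"tx": 0.97,"ty": -0.5,"tz": 0.6,"spin": 0}
    - {"gripper": 1,"tx": 0,"ty": 0,"tz": 0,"spin": 0}
    - {"gripper": 1,"tx": 0,"ty": 0,"tz": 0,"spin": 0}

```text
time_s: 3.28
tool_pos: [0.4148, -0.2784, 0.2243]
eef_rot: [179.9, -0.1, -167.1]
ft_force: [0.1, 0.6, 0.2]
opening: 1.0
finger_force: 0.0
```

```bash
python3 - <<'E'
from snap import *
snap('wrist','wrist4.png'); snap('scene','scene4.png')
from fit import *
from go import go
c,ct=orange('wrist4.png',(280,150)); print(ct.min(0),ct.max(0))
C=cam('wrist4.png')
# project tab corners as predicted, check vs mask
th=np.radians(12.8);Rm=np.array([[np.cos(th),-np.sin(th)],[np.sin(th),np.cos(th)]])
tab=np.array([[-.126,-.011],[-.126,.011],[-.09,.011],[-.09,-.011]])@Rm.T+[.518,-.2545]
print(proj(C,np.c_[tab,[.122]*4]).round(0).tolist())
im=cv2.imread('pics/wrist4.png');cv2.polylines(im,[proj(C,np.c_[tab,[.122]*4]).astype(np.int32)],True,(255,0,0),1)
cv2.polylines(im,[proj(C,circ(.518,-.2545,.123,.075)).astype(np.int32)],True,(255,0,0),1)
cv2.imwrite('pics/o4.png',im)
go([.4166,-.2775,.098])
E
```

```text
[191. 183.] [363. 384.]
[[264.0, 183.0], [293.0, 183.0], [292.0, 227.0], [264.0, 227.0]]
t 3.3833 pos [ 0.4173 -0.278   0.2258] rot [-1.799e+02  1.000e-01 -1.669e+02] q [-15.  10. -17.   0. -63. -62.] open 0.998 F [-0.2 -0.1  0.5] 0.0
tool units of 30mm: [0.02 0.02 4.26]
```

View pics/o4.png

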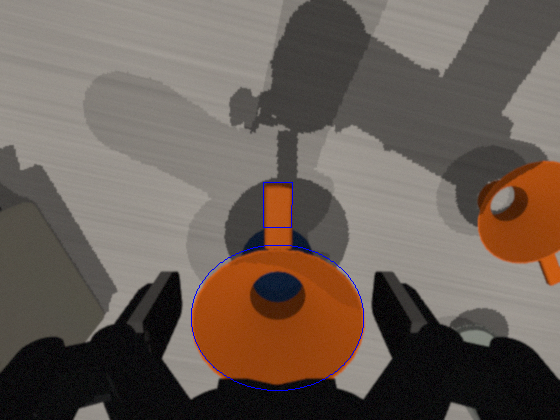

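The predicted outline matches the tab at (278,205) and the rim in this second wrist view. I'll descend and grip.

carry_out:
  rows:
    - {"gripper": 1,"tx": 0,"ty": 0,"tz": 0.9,"spin": 0}
    - {"gripper": 1,"tx": 0,"ty": 0,"tz": 0.9,"spin": 0}
    - {"gripper": 1,"tx": 0,"ty": 0,"tz": 0.9,"spin": 0}
    - {"gripper": 1,"tx": 0,"ty": 0,"tz": 0.8,"spin": 0}
    - {"gripper": 1,"tx": 0,"ty": 0,"tz": 0.76,"spin": 0}
    - {"gripper": 1,"tx": 0,"ty": 0,"tz": 0,"spin": 0}
    - {"gripper": 0,"tx": 0,"ty": 0,"tz": 0,"spin": 0}
    - {"gripper": 0,"tx": 0,"ty": 0,"tz": 0,"spin": 0}
    - {"gripper": 0,"tx": 0,"ty": 0,"tz": 0,"spin": 0}
    - {"gripper": 0,"tx": 0,"ty": 0,"tz": 0,"spin": 0}
  squeeze: 50

```text
time_s: 4.22
tool_pos: [0.4177, -0.2782, 0.0992]
eef_rot: [-179.9, 0.2, -167.0]
ft_force: [-0.1, 0.1, -0.1]
opening: 0.454
finger_force: 0.0
```

carry_out:
  rows:
    - {"gripper": 0,"tx": 0,"ty": 0,"tz": 0,"spin": 0}
    - {"gripper": 0,"tx": 0,"ty": 0,"tz": 0,"spin": 0}
    - {"gripper": 0,"tx": 0,"ty": 0,"tz": 0,"spin": 0}
    - {"gripper": 0,"tx": 0,"ty": 0,"tz": 0,"spin": 0}

```text
time_s: 4.55
tool_pos: [0.4167, -0.2781, 0.098]
eef_rot: [-180.0, 0.1, -167.0]
ft_force: [0.1, 1.2, 1.4]
opening: 0.245
finger_force: 50.1
```

carry_out:
  rows:
    - {"gripper": 0,"tx": 0,"ty": 0,"tz": -0.3,"spin": 0}
    - {"gripper": 0,"tx": 0,"ty": 0,"tz": -0.4,"spin": 0}
    - {"gripper": 0,"tx": 0,"ty": 0,"tz": -0.5,"spin": 0}
    - {"gripper": 0,"tx": 0,"ty": 0,"tz": -0.6,"spin": 0}
    - {"gripper": 0,"tx": 0,"ty": 0,"tz": -0.7,"spin": 0}
    - {"gripper": 0,"tx": 0,"ty": 0,"tz": -0.7,"spin": 0}
    - {"gripper": 0,"tx": 0,"ty": 0,"tz": -0.6,"spin": 0}
    - {"gripper": 0,"tx": 0,"ty": 0,"tz": -0.4,"spin": 0}
    - {"gripper": 0,"tx": 0,"ty": 0,"tz": 0,"spin": 0}
    - {"gripper": 0,"tx": 0,"ty": 0,"tz": 0,"spin": 0}

```text
time_s: 5.38
tool_pos: [0.4161, -0.2778, 0.2239]
eef_rot: [180.0, 0.0, -167.0]
ft_force: [-0.1, -0.4, -0.9]
opening: 0.247
finger_force: 49.9
```

```bash
python3 - <<'E'
from snap import *
from fit import *
from go import go
for n in ['scene','side','wrist']: snap(n,n+'5.png')
print('jar rim fit')
obs=[]
def edges(f,x0,R,tol):
    g=cv2.cvtColor(cv2.imread('pics/'+f),cv2.COLOR_BGR2GRAY);e=cv2.Canny(g,40,100);v,u=np.nonzero(e);p=np.c_[u,v].astype(float)
    return p[dist(cam(f),circ(*x0,R),p)<tol]
x=np.array([.593,.025,.105])
for tol in (8,4,3):
    obs=[(cam(f),edges(f,x,.042,tol)) for f in ('wrist1.png','scene3.png','side3.png')]
    x,e=fitrim(obs,.042,x);print(tol,x.round(4),round(e,2),[len(o[1]) for o in obs])
for o in obs: print(fitrim([o],.042,x)[0].round(4))
# funnel tab in wrist: check tilt
c,ct=orange('scene5.png',(190,90));obs=[]
xs=[]
for f,s in [('scene5.png',(230,70)),('side5.png',(350,110))]:
    c,ct=orange(f,s);obs.append((cam(f),ct));print(f,c.sum(),ct.min(0),ct.max(0))
y,e=fitrim(obs,.075,[.518,-.2545,.243]);print('funnel now',y.round(4),e)
go([0.593-.1014,.025-.023,.218])
a=[cv2.imread(f'pics/{n}5.png') for n in ['side','scene']]
cv2.imwrite('pics/m5.png',cv2.resize(np.hstack(a),(800,300)))
E
```

```text
jar rim fit
8 [0.5924 0.0267 0.1   ] 1.85 [701, 308, 147]
4 [0.5924 0.0265 0.1004] 0.74 [401, 250, 132]
3 [0.5924 0.0266 0.1005] 0.61 [352, 223, 116]
[0.5924 0.0268 0.0999]
[0.5824 0.0072 0.0739]
[0.602  0.0132 0.0829]
scene5.png 2844 [190.  32.] [270.  78.]
side5.png 1811 [334.  86.] [405. 124.]
funnel now [ 0.5144 -0.263   0.2465] 0.5817688379513359
t 5.5333 pos [ 0.4155 -0.2776  0.2223] rot [ 1.799e+02 -1.000e-01 -1.670e+02] q [-15.  10. -17.  -0. -62. -62.] open 0.251 F [ 0.4  0.  -0.3] 49.867844581604004
tool units of 30mm: [-4.57  8.51  0.15]
```

View pics/m5.png

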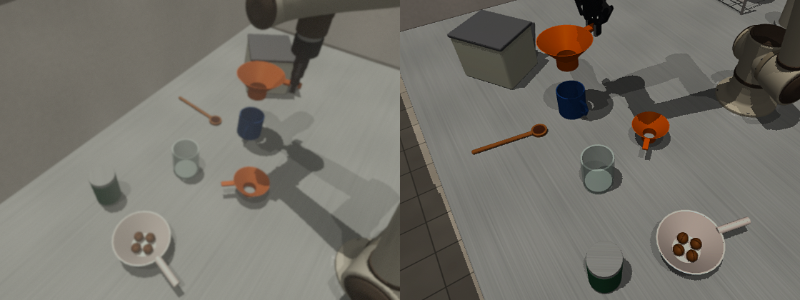

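The funnel is gripped and level, and the mug still stands upright. Now I'll refine the jar position.

```bash
python3 - <<'E'
from fit import *
def fz(fs,z,R,x,tol0=6):
    x=np.array(x)
    for tol in (tol0,3,2):
        obs=[]
        for f in fs:
            g=cv2.cvtColor(cv2.imread('pics/'+f),cv2.COLOR_BGR2GRAY);e=cv2.Canny(g,40,100);v,u=np.nonzero(e);p=np.c_[u,v].astype(float)
            obs.append((cam(f),p[dist(cam(f),circ(*x,z,R),p)<tol]))
        f2=lambda q:np.concatenate([dist(c,circ(*q,z,R),p) for c,p in obs])
        x=least_squares(f2,x,loss='cauchy',diff_step=1e-4,x_scale=.01).x
    return x.round(4),np.median(f2(x)).round(2),[len(o[1]) for o in obs]
for R in (.042,.037): 
  for fs in (['wrist1.png'],['wrist2.png'],['wrist3.png'],['scene3.png'],['side3.png']): print(R,fs,fz(fs,.105,R,(.5924,.0266)))
E
```

```text
0.042 ['wrist1.png'] (array([0.593, 0.025]), np.float64(0.93), [339])
0.042 ['wrist2.png'] (array([0.5929, 0.025 ]), np.float64(0.94), [345])
0.042 ['wrist3.png'] (array([0.593 , 0.0247]), np.float64(0.51), [222])
0.042 ['scene3.png'] (array([0.5936, 0.0258]), np.float64(0.42), [143])
0.042 ['side3.png'] (array([0.5884, 0.0266]), np.float64(0.53), [98])
0.037 ['wrist1.png'] (array([0.5931, 0.0249]), np.float64(0.38), [302])
0.037 ['wrist2.png'] (array([0.593 , 0.0248]), np.float64(0.36), [301])
0.037 ['wrist3.png'] (array([0.5929, 0.0243]), np.float64(0.32), [170])
0.037 ['scene3.png'] (array([0.594, 0.026]), np.float64(0.34), [146])
0.037 ['side3.png'] (array([0.5939, 0.0273]), np.float64(0.57), [88])
```

carry_out:
  rows:
    - {"gripper": 0,"tx": -0.2,"ty": 0.4,"tz": 0,"spin": 0}
    - {"gripper": 0,"tx": -0.45,"ty": 0.8,"tz": 0,"spin": 0}
    - {"gripper": 0,"tx": -0.52,"ty": 1,"tz": 0,"spin": 0}
    - {"gripper": 0,"tx": -0.52,"ty": 1,"tz": 0,"spin": 0}
    - {"gripper": 0,"tx": -0.52,"ty": 1,"tz": 0,"spin": 0}
    - {"gripper": 0,"tx": -0.52,"ty": 1,"tz": 0,"spin": 0}
    - {"gripper": 0,"tx": -0.52,"ty": 1,"tz": 0,"spin": 0}
    - {"gripper": 0,"tx": -0.5,"ty": 0.9,"tz": 0,"spin": 0}
    - {"gripper": 0,"tx": -0.47,"ty": 0.8,"tz": 0,"spin": 0}
    - {"gripper": 0,"tx": -0.35,"ty": 0.59,"tz": 0,"spin": 0}

```text
time_s: 6.37
tool_pos: [0.4925, 0.0031, 0.2224]
eef_rot: [180.0, -0.1, -166.9]
ft_force: [1.1, -0.7, -0.6]
opening: 0.251
finger_force: 49.8
```

carry_out:
  rows:
    - {"gripper": 0,"tx": 0,"ty": 0,"tz": 0,"spin": 0}
    - {"gripper": 0,"tx": 0,"ty": 0,"tz": 0,"spin": 0}
    - {"gripper": 0,"tx": 0,"ty": 0,"tz": 0,"spin": 0}

```text
time_s: 6.62
tool_pos: [0.492, 0.0007, 0.2226]
eef_rot: [-180.0, -0.1, -167.0]
ft_force: [0.3, 0.5, -1.4]
opening: 0.247
finger_force: 49.8
```

```bash
python3 - <<'E'
from snap import *
from fit import *
from go import go
go([.4917,.0014,.127])
for n in ['scene','wrist','side']: snap(n,n+'6.png')
obs=[]
for f,s in [('scene6.png',(270,170)),('side6.png',(260,170))]:
    c,ct=orange(f,s);obs.append((cam(f),ct))
y,e=fitrim(obs,.075,[.593,.025,.25]);print('funnel',y.round(4),e)
E
```

```text
t 6.6167 pos [0.492  0.0007 0.2226] rot [-1.80e+02 -1.00e-01 -1.67e+02] q [ 19.  10. -18.  -0. -62. -96.] open 0.247 F [ 0.3  0.5 -1.4] 49.8365718126297
tool units of 30mm: [-0.    0.02  3.19]
funnel [0.5924 0.0204 0.2465] 1.7887726983327732
```

carry_out:
  rows:
    - {"gripper": 0,"tx": 0,"ty": 0,"tz": 0.4,"spin": 0}
    - {"gripper": 0,"tx": 0,"ty": 0,"tz": 0.4,"spin": 0}
    - {"gripper": 0,"tx": 0,"ty": 0,"tz": 0.4,"spin": 0}
    - {"gripper": 0,"tx": 0,"ty": 0,"tz": 0.4,"spin": 0}
    - {"gripper": 0,"tx": 0,"ty": 0,"tz": 0.4,"spin": 0}
    - {"gripper": 0,"tx": 0,"ty": 0,"tz": 0.4,"spin": 0}
    - {"gripper": 0,"tx": 0,"ty": 0,"tz": 0.3,"spin": 0}
    - {"gripper": 0,"tx": 0,"ty": 0,"tz": 0.2,"spin": 0}
    - {"gripper": 0,"tx": 0,"ty": 0,"tz": 0.1,"spin": 0}
    - {"gripper": 0,"tx": 0,"ty": 0,"tz": 0,"spin": 0}

```text
time_s: 7.6
tool_pos: [0.4924, 0.0007, 0.1331]
eef_rot: [-180.0, -0.1, -167.0]
ft_force: [0.4, -0.1, -0.9]
opening: 0.247
finger_force: 49.8
```

carry_out:
  rows:
    - {"gripper": 0,"tx": 0,"ty": 0,"tz": 0.06,"spin": 0}
    - {"gripper": 0,"tx": 0,"ty": 0,"tz": 0.06,"spin": 0}
    - {"gripper": 0,"tx": 0,"ty": 0,"tz": 0,"spin": 0}
    - {"gripper": 0,"tx": 0,"ty": 0,"tz": 0,"spin": 0}

```text
time_s: 7.93
tool_pos: [0.4928, 0.0011, 0.1302]
eef_rot: [180.0, 0.0, -167.0]
ft_force: [0.2, 0.3, -1.0]
opening: 0.244
finger_force: 49.8
```

```bash
python3 - <<'E'
from snap import *
from go import go
go([.4917,.0014,.127])
for n in ['scene','side']: snap(n,n+'7.png')
a=[cv2.imread(f'pics/{n}7.png') for n in ['side','scene']]
cv2.imwrite('pics/m7.png',np.hstack([a[0][100:400,100:500],a[1][80:380,130:530]]))
E
```

```text
t 7.9333 pos [0.4928 0.0011 0.1302] rot [ 180.    0. -167.] q [ 19.  15. -26.   0. -49. -96.] open 0.244 F [ 0.2  0.3 -1. ] 49.819124937057495
tool units of 30mm: [0.03 0.02 0.11]
```

View pics/m7.png

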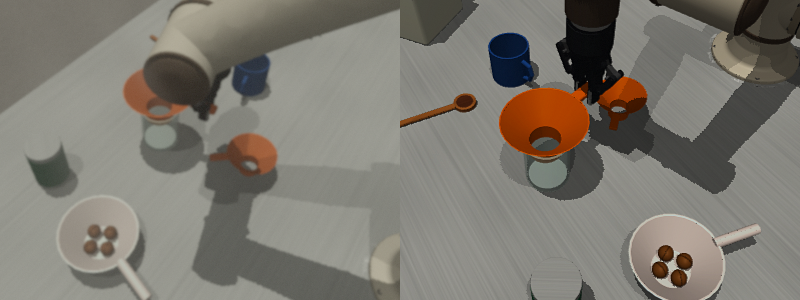

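The spout is in the jar with the funnel square above it, and the mug is undisturbed. I'll lower it the last few millimetres.

carry_out:
  rows:
    - {"gripper": 0,"tx": 0,"ty": 0,"tz": 0.05,"spin": 0}
    - {"gripper": 0,"tx": 0,"ty": 0,"tz": 0.05,"spin": 0}
    - {"gripper": 0,"tx": 0,"ty": 0,"tz": 0,"spin": 0}
    - {"gripper": 0,"tx": 0,"ty": 0,"tz": 0,"spin": 0}

```text
time_s: 8.37
tool_pos: [0.4925, 0.0011, 0.1268]
eef_rot: [-180.0, -0.0, -167.0]
ft_force: [0.4, 0.1, -0.8]
opening: 0.248
finger_force: 49.8
```

carry_out:
  rows:
    - {"gripper": 0,"tx": 0,"ty": 0,"tz": 0.03,"spin": 0}
    - {"gripper": 0,"tx": 0,"ty": 0,"tz": 0,"spin": 0}
    - {"gripper": 0,"tx": 0,"ty": 0,"tz": 0,"spin": 0}

```text
time_s: 8.62
tool_pos: [0.4926, 0.001, 0.126]
eef_rot: [-180.0, -0.0, -167.0]
ft_force: [-0.1, 0.5, -0.6]
opening: 0.245
finger_force: 49.8
```

carry_out:
  rows:
    - {"gripper": 0,"tx": 0,"ty": 0,"tz": 0.04,"spin": 0}
    - {"gripper": 0,"tx": 0,"ty": 0,"tz": 0,"spin": 0}
    - {"gripper": 0,"tx": 0,"ty": 0,"tz": 0,"spin": 0}

```text
time_s: 8.87
tool_pos: [0.4927, 0.0011, 0.1249]
eef_rot: [-180.0, 0.0, -167.0]
ft_force: [-0.4, -0.2, -0.6]
opening: 0.247
finger_force: 49.9
```

carry_out:
  rows:
    - {"gripper": 0,"tx": 0,"ty": 0,"tz": 0.04,"spin": 0}
    - {"gripper": 0,"tx": 0,"ty": 0,"tz": 0,"spin": 0}
    - {"gripper": 0,"tx": 0,"ty": 0,"tz": 0,"spin": 0}

```text
time_s: 9.12
tool_pos: [0.4926, 0.001, 0.1237]
eef_rot: [-180.0, -0.0, -167.0]
ft_force: [-2.2, 0.5, 0.4]
opening: 0.254
finger_force: 50.1
```

carry_out:
  rows:
    - {"gripper": 0.5,"tx": 0,"ty": 0,"tz": 0,"spin": 0}
    - {"gripper": 0.5,"tx": 0,"ty": 0,"tz": 0,"spin": 0}
    - {"gripper": 0.5,"tx": 0,"ty": 0,"tz": 0,"spin": 0}
    - {"gripper": 0.5,"tx": 0,"ty": 0,"tz": 0,"spin": 0}
    - {"gripper": 0.5,"tx": 0,"ty": 0,"tz": -0.4,"spin": 0}
    - {"gripper": 0.7,"tx": 0,"ty": 0,"tz": -0.9,"spin": 0}
    - {"gripper": 1,"tx": 0,"ty": 0,"tz": -0.9,"spin": 0}
    - {"gripper": 1,"tx": 0,"ty": 0,"tz": -0.9,"spin": 0}
    - {"gripper": 1,"tx": 0,"ty": 0,"tz": -0.9,"spin": 0}
    - {"gripper": 1,"tx": 0,"ty": 0,"tz": -0.9,"spin": 0}

```text
time_s: 9.95
tool_pos: [0.4924, 0.001, 0.272]
eef_rot: [180.0, 0.0, -167.0]
ft_force: [0.3, -0.6, -0.6]
opening: 1.005
finger_force: 0.0
```

```bash
python3 - <<'E'
from snap import *
from fit import *
from go import go
go([.40,.33,.30])
for n in ['scene','side','wrist']: snap(n,n+'8.png')
obs=[]
for f,s in [('wrist8.png',(276,330)),('scene8.png',(270,190)),('side8.png',(250,190))]:
    c,ct=orange(f,s);obs.append((cam(f),ct));print(f,c.sum(),ct.min(0),ct.max(0))
    print(fitrim(obs[-1:],.075,[.593,.025,.152])[0].round(4))
y,e=fitrim(obs,.075,[.593,.025,.152]);print('funnel',y.round(4),e)
# bowl rim + handle from scene & side
for R,z,fs in [(.075,.055,'scene3.png'),(.075,.055,'side3.png')]:
    x=np.array([.521,.298])
    h=cv2.cvtColor(cv2.imread('pics/'+fs),cv2.COLOR_BGR2GRAY);v,u=np.nonzero(cv2.Canny(h,40,100));p0=np.c_[u,v].astype(float)
    for tol in (6,4,3):
        p=p0[dist(cam(fs),circ(*x,z,R),p0)<tol]
        x=least_squares(lambda q:dist(cam(fs),circ(*q,z,R),p),x,loss='cauchy',diff_step=1e-4,x_scale=.01).x
    print(fs,'bowl',x.round(4),len(p))
E
```

```text
t 9.95 pos [0.4924 0.001  0.272 ] rot [ 180.    0. -167.] q [ 19.   7. -14.  -0. -69. -96.] open 1.005 F [ 0.3 -0.6 -0.6] 0.0
tool units of 30mm: [ 0.53 11.38 -0.93]
wrist8.png 17839 [200. 165.] [358. 365.]
[0.5936 0.0253 0.1501]
scene8.png 6019 [231. 156.] [376. 238.]
[0.5881 0.0188 0.1428]
side8.png 2 [243. 203.] [244. 203.]
[0.5933 0.0022 0.1659]
funnel [0.5928 0.0251 0.1512] 1.417503486329128
scene3.png bowl [0.5231 0.2961] 492
side3.png bowl [0.5243 0.2958] 385
```

The funnel is seated and centred on the jar within 1 mm. Now I'll go to the bowl handle.

carry_out:
  rows:
    - {"gripper": 1,"tx": 0,"ty": 0,"tz": 0,"spin": 1}
    - {"gripper": 1,"tx": 0,"ty": 0,"tz": 0,"spin": 1}
    - {"gripper": 1,"tx": 0,"ty": 0,"tz": 0,"spin": 1}
    - {"gripper": 1,"tx": 0,"ty": 0,"tz": 0,"spin": 1}
    - {"gripper": 1,"tx": 0,"ty": 0,"tz": 0,"spin": 1}
    - {"gripper": 1,"tx": 0,"ty": 0,"tz": 0,"spin": 0.6}

```text
time_s: 10.6
tool_pos: [0.4919, 0.001, 0.269]
eef_rot: [-179.9, -0.2, 164.8]
ft_force: [0.5, 0.1, 0.5]
opening: 1.0
finger_force: 0.0
```

carry_out:
  rows:
    - {"gripper": 1,"tx": 0.53,"ty": 0.97,"tz": 0,"spin": 0}
    - {"gripper": 1,"tx": 0.53,"ty": 0.97,"tz": 0,"spin": 0}
    - {"gripper": 1,"tx": 0.53,"ty": 0.97,"tz": 0,"spin": 0}
    - {"gripper": 1,"tx": 0.53,"ty": 0.97,"tz": 0,"spin": 0}
    - {"gripper": 1,"tx": 0.53,"ty": 0.97,"tz": 0.4,"spin": 0}
    - {"gripper": 1,"tx": 0.53,"ty": 0.97,"tz": 0.4,"spin": 0}
    - {"gripper": 1,"tx": 0.53,"ty": 0.97,"tz": 0.4,"spin": 0}
    - {"gripper": 1,"tx": 0.53,"ty": 0.97,"tz": 0.4,"spin": 0}
    - {"gripper": 1,"tx": 0.53,"ty": 0.97,"tz": 0.4,"spin": 0}
    - {"gripper": 1,"tx": 0.53,"ty": 0.97,"tz": 0.4,"spin": 0}

```text
time_s: 11.43
tool_pos: [0.413, 0.3242, 0.1966]
eef_rot: [-179.9, -0.1, 165.0]
ft_force: [0.3, 1.3, -0.9]
opening: 0.997
finger_force: 0.0
```

carry_out:
  rows:
    - {"gripper": 1,"tx": 0,"ty": 0,"tz": 0,"spin": 0}
    - {"gripper": 1,"tx": 0,"ty": 0,"tz": 0,"spin": 0}
    - {"gripper": 1,"tx": 0,"ty": 0,"tz": 0,"spin": 0}

```text
time_s: 11.68
tool_pos: [0.4139, 0.3228, 0.1975]
eef_rot: [-179.9, -0.1, 165.0]
ft_force: [-0.2, -1.0, 0.1]
opening: 1.001
finger_force: 0.0
```

```bash
python3 - <<'E'
from snap import *
from fit import *
from go import go
go([.4134,.3257,.031])
snap('wrist','wrist9.png');C=cam('wrist9.png')
im=cv2.imread('pics/wrist9.png')
x=np.array([.5235,.296]);z=.055
h=cv2.cvtColor(im,cv2.COLOR_BGR2GRAY);v,u=np.nonzero(cv2.Canny(h,40,100));p0=np.c_[u,v].astype(float);p0=p0[p0[:,1]<370]
for tol in (8,5,3):
    p=p0[dist(C,circ(*x,z,.075),p0)<tol]
    x=least_squares(lambda q:dist(C,circ(*q,z,.075),p),x,loss='cauchy',diff_step=1e-4,x_scale=.01).x
print('bowl',x.round(4),len(p))
th=np.radians(164.9);d=np.array([np.cos(th),np.sin(th)]);n=np.array([-d[1],d[0]])
q=[x+d*a+n*b for a,b in [(.08,-.009),(.15,-.009),(.15,.009),(.08,.009)]]
cv2.polylines(im,[proj(C,np.c_[q,[.05]*4]).astype(np.int32)],True,(255,0,0),1)
cv2.polylines(im,[proj(C,circ(*x,z,.075)).astype(np.int32)],True,(255,0,0),1)
cv2.imwrite('pics/o9.png',im)
E
```

```text
t 11.6833 pos [0.4139 0.3228 0.1975] rot [-1.799e+02 -1.000e-01  1.650e+02] q [  56.   14.  -16.   -0.  -60. -161.] open 1.001 F [-0.2 -1.   0.1] 0.0
tool units of 30mm: [0.04 0.1  5.55]
bowl [0.5224 0.2955] 525
```

View pics/o9.png

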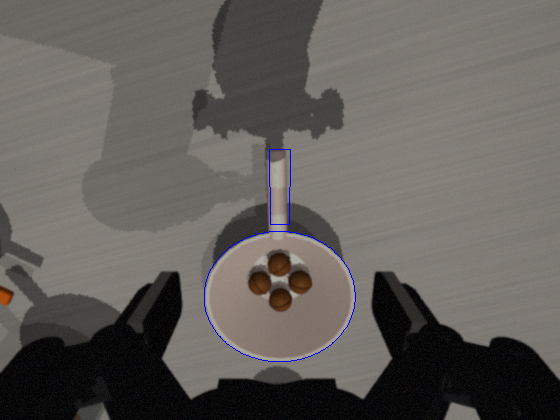

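The fitted outline lies on the bowl, and the handle's centre line is near column 278, about 1.5 mm left of the predicted box. The walnuts are at (280,282). I'll descend with small corrections.

carry_out:
  rows:
    - {"gripper": 1,"tx": 0.07,"ty": 0.02,"tz": 0.9,"spin": 0}
    - {"gripper": 1,"tx": 0,"ty": 0,"tz": 0.9,"spin": 0}
    - {"gripper": 1,"tx": 0,"ty": 0,"tz": 0.9,"spin": 0}
    - {"gripper": 1,"tx": 0,"ty": 0,"tz": 0.9,"spin": 0}
    - {"gripper": 1,"tx": 0,"ty": 0,"tz": 0.9,"spin": 0}
    - {"gripper": 1,"tx": 0,"ty": 0,"tz": 0.7,"spin": 0}
    - {"gripper": 1,"tx": 0,"ty": 0,"tz": 0.35,"spin": 0}
    - {"gripper": 1,"tx": 0,"ty": 0,"tz": 0,"spin": 0}
    - {"gripper": 0,"tx": 0,"ty": 0,"tz": 0,"spin": 0}
    - {"gripper": 0,"tx": 0,"ty": 0,"tz": 0,"spin": 0}
  squeeze: 50

```text
time_s: 12.57
tool_pos: [0.4134, 0.3246, 0.0333]
eef_rot: [179.9, 0.1, 165.0]
ft_force: [0.5, -0.1, -0.1]
opening: 0.748
finger_force: 0.0
```

carry_out:
  rows:
    - {"gripper": 0,"tx": 0,"ty": 0,"tz": 0,"spin": 0}
    - {"gripper": 0,"tx": 0,"ty": 0,"tz": 0,"spin": 0}
    - {"gripper": 0,"tx": 0,"ty": 0,"tz": 0,"spin": 0}
    - {"gripper": 0,"tx": 0,"ty": 0,"tz": 0,"spin": 0}
    - {"gripper": 0,"tx": 0,"ty": 0,"tz": 0,"spin": 0}
    - {"gripper": 0,"tx": 0,"ty": 0,"tz": 0,"spin": 0}

```text
time_s: 13.07
tool_pos: [0.4126, 0.3249, 0.0326]
eef_rot: [179.9, 0.0, 165.0]
ft_force: [-1.5, 0.8, 2.3]
opening: 0.193
finger_force: 48.7
```

carry_out:
  rows:
    - {"gripper": 0,"tx": 0,"ty": 0,"tz": 0,"spin": 0}
    - {"gripper": 0,"tx": 0,"ty": 0,"tz": 0,"spin": 0}
    - {"gripper": 0,"tx": 0,"ty": 0,"tz": -0.1,"spin": 0}
    - {"gripper": 0,"tx": 0,"ty": 0,"tz": -0.2,"spin": 0}
    - {"gripper": 0,"tx": 0,"ty": 0,"tz": -0.3,"spin": 0}
    - {"gripper": 0,"tx": 0,"ty": 0,"tz": -0.3,"spin": 0}
    - {"gripper": 0,"tx": 0,"ty": 0,"tz": -0.2,"spin": 0}
    - {"gripper": 0,"tx": 0,"ty": 0,"tz": -0.1,"spin": 0}
    - {"gripper": 0,"tx": 0,"ty": 0,"tz": 0,"spin": 0}
  squeeze: 100

```text
time_s: 13.82
tool_pos: [0.4128, 0.3248, 0.0692]
eef_rot: [179.9, 0.0, 165.0]
ft_force: [0.1, 0.4, -3.6]
opening: 0.175
finger_force: 97.6
```

```bash
cat > tilt.py <<'E'
# estimate bowl pitch: fit nose-down angle about gripper y through the grip point, with rim contour in scene (+side)
import sys
from snap import *
from fit import *
from go import go
def white(f):
    h=cv2.cvtColor(cv2.imread('pics/'+f),cv2.COLOR_BGR2GRAY);v,u=np.nonzero(cv2.Canny(h,40,100));return np.c_[u,v].astype(float)
def rim(s,th,roll=0,slip=0):
    from scipy.spatial.transform import Rotation as Ro
    yaw=np.radians(s['eef_rot'][2]+180);g=s['tool_pos']+[0,0,.019]
    P=np.c_[.114+slip+.075*np.cos(a),.075*np.sin(a),.005+0*a]
    P=Ro.from_euler('xyz',[roll,th,0]).apply(P)
    return Ro.from_euler('z',yaw).apply(P)+g
def run(tag):
    s=r.read_state();go(s['tool_pos'],s);best=[]
    for n in ('scene','side'): snap(n,f'{n}{tag}.png')
    D=[]
    for n in ('scene','side'):
        e=np.full((420,560),255,np.uint8);p=white(f'{n}{tag}.png').astype(int);e[p[:,1],p[:,0]]=0
        D.append((cam(f'{n}{tag}.png'),cv2.distanceTransform(e,cv2.DIST_L2,5)))
    for th in range(-6,96,2):
        c=0
        for C,d in D:
            q=proj(C,rim(s,np.radians(th))).round().astype(int);ok=(q[:,0]>=0)&(q[:,0]<560)&(q[:,1]>=0)&(q[:,1]<420);c+=np.minimum(d[q[ok,1],q[ok,0]],6).mean()
        best.append((round(c,2),th))
    print('tilt candidates',sorted(best)[:4])
if __name__=='__main__': run(sys.argv[1])
E
python3 tilt.py 10
```

```text
t 13.8167 pos [0.4128 0.3248 0.0692] rot [179.9   0.  165. ] q [  56.   23.  -25.   -0.  -42. -161.] open 0.175 F [ 0.1  0.4 -3.6] 97.64203548431396
tool units of 30mm: [0. 0. 0.]
tilt candidates [(np.float32(3.26), 2), (np.float32(3.33), 4), (np.float32(3.47), 6), (np.float32(4.02), 0)]
```

The bowl is held nearly level at 100 N. I'll lift it high and then carry it over the funnel.

carry_out:
  rows:
    - {"gripper": 0,"tx": 0,"ty": 0,"tz": -0.3,"spin": 0}
    - {"gripper": 0,"tx": 0,"ty": 0,"tz": -0.6,"spin": 0}
    - {"gripper": 0,"tx": 0,"ty": 0,"tz": -0.9,"spin": 0}
    - {"gripper": 0,"tx": 0,"ty": 0,"tz": -1,"spin": 0}
    - {"gripper": 0,"tx": 0,"ty": 0,"tz": -1,"spin": 0}
    - {"gripper": 0,"tx": 0,"ty": 0,"tz": -1,"spin": 0}
    - {"gripper": 0,"tx": 0,"ty": 0,"tz": -1,"spin": 0}
    - {"gripper": 0,"tx": 0,"ty": 0,"tz": -1,"spin": 0}
    - {"gripper": 0,"tx": 0,"ty": 0,"tz": -0.9,"spin": 0}
    - {"gripper": 0,"tx": 0,"ty": 0,"tz": -0.6,"spin": 0}

```text
time_s: 14.75
tool_pos: [0.4128, 0.3245, 0.3206]
eef_rot: [179.8, 0.1, 165.0]
ft_force: [1.1, 1.0, -2.4]
opening: 0.174
finger_force: 97.8
```

carry_out:
  rows:
    - {"gripper": 0,"tx": 0,"ty": 0,"tz": -0.5,"spin": 0}
    - {"gripper": 0,"tx": 0,"ty": 0,"tz": -0.3,"spin": 0}
    - {"gripper": 0,"tx": 0,"ty": 0,"tz": 0,"spin": 0}
    - {"gripper": 0,"tx": 0,"ty": 0,"tz": 0,"spin": 0}

```text
time_s: 15.08
tool_pos: [0.412, 0.3242, 0.3405]
eef_rot: [-180.0, -0.1, 165.0]
ft_force: [0.3, 0.4, -3.4]
opening: 0.179
finger_force: 97.7
```

```bash
python3 go.py .5086 .048 .341; python3 tilt.py 11
```

```text
t 15.0833 pos [0.412  0.3242 0.3405] rot [-1.80e+02 -1.00e-01  1.65e+02] q [  56.    9.   -2.   -0.  -79. -161.] open 0.179 F [ 0.3  0.4 -3.4] 97.7487587928772
tool units of 30mm: [-5.49 -8.06 -0.02]
t 15.0833 pos [0.412  0.3242 0.3405] rot [-1.80e+02 -1.00e-01  1.65e+02] q [  56.    9.   -2.   -0.  -79. -161.] open 0.179 F [ 0.3  0.4 -3.4] 97.7487587928772
tool units of 30mm: [0. 0. 0.]
tilt candidates [(np.float32(5.28), 2), (np.float32(5.47), 4), (np.float32(6.18), 6), (np.float32(6.26), 0)]
```

carry_out:
  rows:
    - {"gripper": 0,"tx": -0.14,"ty": -0.2,"tz": 0,"spin": 0}
    - {"gripper": 0,"tx": -0.27,"ty": -0.4,"tz": 0,"spin": 0}
    - {"gripper": 0,"tx": -0.41,"ty": -0.6,"tz": 0,"spin": 0}
    - {"gripper": 0,"tx": -0.5,"ty": -0.73,"tz": 0,"spin": 0}
    - {"gripper": 0,"tx": -0.55,"ty": -0.8,"tz": 0,"spin": 0}
    - {"gripper": 0,"tx": -0.55,"ty": -0.8,"tz": 0,"spin": 0}
    - {"gripper": 0,"tx": -0.55,"ty": -0.8,"tz": 0,"spin": 0}
    - {"gripper": 0,"tx": -0.55,"ty": -0.8,"tz": 0,"spin": 0}
    - {"gripper": 0,"tx": -0.55,"ty": -0.8,"tz": 0,"spin": 0}
    - {"gripper": 0,"tx": -0.5,"ty": -0.73,"tz": 0,"spin": 0}

```text
time_s: 16.02
tool_pos: [0.493, 0.0929, 0.3407]
eef_rot: [-179.9, -0.1, 164.9]
ft_force: [0.4, 0.2, -3.0]
opening: 0.178
finger_force: 97.8
```

carry_out:
  rows:
    - {"gripper": 0,"tx": -0.45,"ty": -0.65,"tz": 0,"spin": 0}
    - {"gripper": 0,"tx": -0.3,"ty": -0.45,"tz": 0,"spin": 0}
    - {"gripper": 0,"tx": -0.17,"ty": -0.3,"tz": 0,"spin": 0}
    - {"gripper": 0,"tx": 0,"ty": 0,"tz": 0,"spin": 0}
    - {"gripper": 0,"tx": 0,"ty": 0,"tz": 0,"spin": 0}
    - {"gripper": 0,"tx": 0,"ty": 0,"tz": 0,"spin": 0}

```text
time_s: 16.52
tool_pos: [0.5087, 0.0483, 0.3409]
eef_rot: [-180.0, -0.0, 165.0]
ft_force: [0.1, 0.1, -3.6]
opening: 0.177
finger_force: 97.9
```

```bash
python3 go.py .5086 .048 .341; python3 tilt.py 12;python3 - <<'E'
import cv2,numpy as np
a=[cv2.imread(f'pics/{n}12.png') for n in ['side','scene']]
cv2.imwrite('pics/m12.png',cv2.resize(np.hstack(a),(800,300)))
E
```

```text
t 16.5167 pos [0.5087 0.0483 0.3409] rot [-180.   -0.  165.] q [  24.    7.   -4.   -0.  -79. -129.] open 0.177 F [ 0.1  0.1 -3.6] 97.89598345756531
tool units of 30mm: [-0.   -0.01 -0.  ]
t 16.5167 pos [0.5087 0.0483 0.3409] rot [-180.   -0.  165.] q [  24.    7.   -4.   -0.  -79. -129.] open 0.177 F [ 0.1  0.1 -3.6] 97.89598345756531
tool units of 30mm: [0. 0. 0.]
tilt candidates [(np.float32(3.09), 2), (np.float32(3.6), 4), (np.float32(4.72), 0), (np.float32(5.05), 6)]
```

View pics/m12.png

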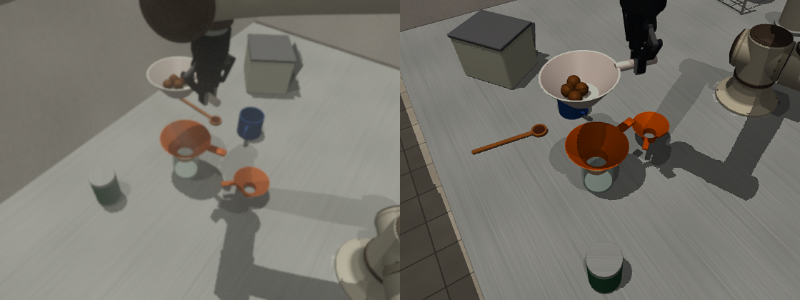

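That's all ten pictures viewed, so from here I check numerically. The bowl is level above the funnel with the walnuts gathered at its far side. I'll let it pivot in the fingers by easing the squeeze in stages.

carry_out:
  rows:
    - {"gripper": 0,"tx": 0,"ty": 0,"tz": 0,"spin": 0}
    - {"gripper": 0,"tx": 0,"ty": 0,"tz": 0,"spin": 0}
    - {"gripper": 0,"tx": 0,"ty": 0,"tz": 0,"spin": 0}
  squeeze: 60

```text
time_s: 16.87
tool_pos: [0.5089, 0.0487, 0.3412]
eef_rot: [180.0, 0.0, 165.0]
ft_force: [-0.3, 0.3, -3.9]
opening: 0.179
finger_force: 98.0
```

```bash
python3 tilt.py 13
```

```text
t 16.8667 pos [0.5089 0.0487 0.3412] rot [180.   0. 165.] q [  24.    7.   -4.    0.  -79. -129.] open 0.179 F [-0.3  0.3 -3.9] 98.01818132400513
tool units of 30mm: [0. 0. 0.]
tilt candidates [(np.float32(3.02), 2), (np.float32(3.62), 4), (np.float32(4.74), 0), (np.float32(5.1), 6)]
```

carry_out:
  rows:
    - {"gripper": 0,"tx": 0,"ty": 0,"tz": 0,"spin": 0}
    - {"gripper": 0,"tx": 0,"ty": 0,"tz": 0,"spin": 0}
    - {"gripper": 0,"tx": 0,"ty": 0,"tz": 0,"spin": 0}
  squeeze: 45

```text
time_s: 17.22
tool_pos: [0.509, 0.0483, 0.3411]
eef_rot: [180.0, -0.0, 165.0]
ft_force: [-0.5, 1.0, -4.0]
opening: 0.181
finger_force: 97.9
```

```bash
python3 tilt.py 14
```

```text
t 17.2167 pos [0.509  0.0483 0.3411] rot [180.  -0. 165.] q [  24.    7.   -4.   -0.  -79. -129.] open 0.181 F [-0.5  1.  -4. ] 97.93762564659119
tool units of 30mm: [0. 0. 0.]
tilt candidates [(np.float32(2.99), 2), (np.float32(3.63), 4), (np.float32(4.73), 0), (np.float32(5.06), 6)]
```

carry_out:
  rows:
    - {"gripper": 0.05,"tx": 0,"ty": 0,"tz": 0,"spin": 0}
    - {"gripper": 0.05,"tx": 0,"ty": 0,"tz": 0,"spin": 0}
    - {"gripper": 0.05,"tx": 0,"ty": 0,"tz": 0,"spin": 0}
  squeeze: 45

```text
time_s: 17.57
tool_pos: [0.509, 0.0482, 0.3411]
eef_rot: [180.0, -0.0, 165.0]
ft_force: [-0.0, -0.1, -3.0]
opening: 0.181
finger_force: 97.9
```

The gripper holds its force until it is told to back off, so I'll ease it by opening setpoint instead.

carry_out:
  rows:
    - {"gripper": 0.19,"tx": 0,"ty": 0,"tz": 0,"spin": 0}
    - {"gripper": 0.19,"tx": 0,"ty": 0,"tz": 0,"spin": 0}
  squeeze: 45

```text
time_s: 17.73
tool_pos: [0.509, 0.0482, 0.3411]
eef_rot: [180.0, 0.0, 165.0]
ft_force: [0.9, -0.1, -3.3]
opening: 0.195
finger_force: 46.5
```

```bash
python3 tilt.py 15
```

```text
t 17.7333 pos [0.509  0.0482 0.3411] rot [180.   0. 165.] q [  24.    7.   -4.   -0.  -79. -129.] open 0.195 F [ 0.9 -0.1 -3.3] 46.51146411895752
tool units of 30mm: [0. 0. 0.]
tilt candidates [(np.float32(3.23), 4), (np.float32(3.34), 2), (np.float32(4.56), 6), (np.float32(5.2), 0)]
```

carry_out:
  rows:
    - {"gripper": 0.195,"tx": 0,"ty": 0,"tz": 0,"spin": 0}
    - {"gripper": 0.195,"tx": 0,"ty": 0,"tz": 0,"spin": 0}
  squeeze: 35

```text
time_s: 18.0
tool_pos: [0.5093, 0.0482, 0.3414]
eef_rot: [180.0, 0.0, 165.0]
ft_force: [0.1, 0.7, -2.7]
opening: 0.198
finger_force: 33.5
```

```bash
python3 tilt.py 16
```

```text
t 18.0 pos [0.5093 0.0482 0.3414] rot [180.   0. 165.] q [  24.    7.   -4.    0.  -79. -129.] open 0.198 F [ 0.1  0.7 -2.7] 33.539716601371765
tool units of 30mm: [0. 0. 0.]
tilt candidates [(np.float32(4.61), 20), (np.float32(4.83), 22), (np.float32(5.03), 16), (np.float32(5.03), 18)]
```

carry_out:
  rows:
    - {"gripper": 0.198,"tx": 0,"ty": 0,"tz": 0,"spin": 0}
    - {"gripper": 0.198,"tx": 0,"ty": 0,"tz": 0,"spin": 0}
  squeeze: 28

```text
time_s: 18.27
tool_pos: [0.5087, 0.0482, 0.3408]
eef_rot: [-180.0, -0.1, 165.0]
ft_force: [-0.1, -0.7, -4.5]
opening: 0.2
finger_force: 28.4
```

```bash
python3 tilt.py 17
```

```text
t 18.2667 pos [0.5087 0.0482 0.3408] rot [-1.80e+02 -1.00e-01  1.65e+02] q [  24.    7.   -4.   -0.  -79. -129.] open 0.2 F [-0.1 -0.7 -4.5] 28.42369794845581
tool units of 30mm: [0. 0. 0.]
tilt candidates [(np.float32(3.11), 50), (np.float32(3.69), 48), (np.float32(3.98), 52), (np.float32(4.91), 54)]
```

It swings gradually, from 20° to 50°. I'll continue.

carry_out:
  rows:
    - {"gripper": 0.199,"tx": 0,"ty": 0,"tz": 0,"spin": 0}
    - {"gripper": 0.199,"tx": 0,"ty": 0,"tz": 0,"spin": 0}
  squeeze: 25

```text
time_s: 18.53
tool_pos: [0.5092, 0.0482, 0.3413]
eef_rot: [180.0, 0.0, 165.0]
ft_force: [-0.6, 0.4, -3.9]
opening: 0.197
finger_force: 25.8
```

```bash
python3 tilt.py 18
```

```text
t 18.5333 pos [0.5092 0.0482 0.3413] rot [180.   0. 165.] q [  24.    7.   -4.    0.  -79. -129.] open 0.197 F [-0.6  0.4 -3.9] 25.764223337173462
tool units of 30mm: [0. 0. 0.]
tilt candidates [(np.float32(2.76), 50), (np.float32(3.22), 48), (np.float32(3.97), 52), (np.float32(4.84), 46)]
```

carry_out:
  rows:
    - {"gripper": 0.199,"tx": 0.2,"ty": 0,"tz": 0,"spin": 0}
    - {"gripper": 0.199,"tx": 0.2,"ty": 0,"tz": 0,"spin": 0}
    - {"gripper": 0.199,"tx": 0,"ty": 0,"tz": 0,"spin": 0}
    - {"gripper": 0.201,"tx": 0,"ty": 0,"tz": 0,"spin": 0}
    - {"gripper": 0.201,"tx": 0,"ty": 0,"tz": 0,"spin": 0}
  squeeze: 22

```text
time_s: 19.05
tool_pos: [0.4973, 0.0515, 0.3414]
eef_rot: [180.0, 0.0, 165.0]
ft_force: [-0.2, -0.4, -3.2]
opening: 0.201
finger_force: 20.7
```

```bash
python3 tilt.py 19
```

```text
t 19.05 pos [0.4973 0.0515 0.3414] rot [180.   0. 165.] q [  25.    6.   -5.    0.  -79. -130.] open 0.201 F [-0.2 -0.4 -3.2] 20.65526157617569
tool units of 30mm: [0. 0. 0.]
tilt candidates [(np.float32(2.64), 50), (np.float32(3.3), 48), (np.float32(3.89), 52), (np.float32(4.9), 46)]
```

carry_out:
  rows:
    - {"gripper": 0.202,"tx": 0,"ty": 0,"tz": 0,"spin": 0}
    - {"gripper": 0.202,"tx": 0,"ty": 0,"tz": 0,"spin": 0}
  squeeze: 20

```text
time_s: 19.32
tool_pos: [0.4975, 0.0513, 0.341]
eef_rot: [-180.0, -0.0, 165.0]
ft_force: [-0.4, 0.0, -3.2]
opening: 0.204
finger_force: 18.2
```

```bash
python3 tilt.py 20
```

```text
t 19.3167 pos [0.4975 0.0513 0.341 ] rot [-180.   -0.  165.] q [  25.    6.   -5.    0.  -79. -130.] open 0.204 F [-0.4  0.  -3.2] 18.16024661064148
tool units of 30mm: [0. 0. 0.]
tilt candidates [(np.float32(2.71), 50), (np.float32(3.33), 48), (np.float32(3.98), 52), (np.float32(4.95), 46)]
```

carry_out:
  rows:
    - {"gripper": 0.204,"tx": 0,"ty": 0,"tz": 0,"spin": 0}
    - {"gripper": 0.204,"tx": 0,"ty": 0,"tz": 0,"spin": 0}

```text
time_s: 19.58
tool_pos: [0.4975, 0.0513, 0.3411]
eef_rot: [180.0, 0.0, 165.0]
ft_force: [-0.3, -0.3, -3.5]
opening: 0.207
finger_force: 13.4
```

```bash
python3 tilt.py 21
```

```text
t 19.5833 pos [0.4975 0.0513 0.3411] rot [180.   0. 165.] q [  25.    6.   -5.    0.  -79. -130.] open 0.207 F [-0.3 -0.3 -3.5] 13.441479206085205
tool units of 30mm: [0. 0. 0.]
tilt candidates [(np.float32(3.51), 54), (np.float32(3.6), 52), (np.float32(4.62), 50), (np.float32(4.65), 56)]
```

carry_out:
  rows:
    - {"gripper": 0.206,"tx": 0,"ty": 0,"tz": 0,"spin": 0}
    - {"gripper": 0.206,"tx": 0,"ty": 0,"tz": 0,"spin": 0}

```text
time_s: 19.85
tool_pos: [0.4975, 0.0513, 0.3412]
eef_rot: [180.0, 0.0, 165.0]
ft_force: [-0.4, 0.9, -2.5]
opening: 0.203
finger_force: 9.3
```

```bash
python3 tilt.py 22
```

```text
t 19.85 pos [0.4975 0.0513 0.3412] rot [180.   0. 165.] q [  25.    6.   -5.    0.  -79. -130.] open 0.203 F [-0.4  0.9 -2.5] 9.304815083742142
tool units of 30mm: [0. 0. 0.]
tilt candidates [(np.float32(4.9), 66), (np.float32(5.18), 64), (np.float32(5.25), 54), (np.float32(5.33), 80)]
```

carry_out:
  rows:
    - {"gripper": 0.206,"tx": 0,"ty": 0,"tz": 0,"spin": 0}
    - {"gripper": 0.206,"tx": 0,"ty": 0,"tz": 0,"spin": 0}
    - {"gripper": 0.206,"tx": 0,"ty": 0,"tz": 0,"spin": 0}

```text
time_s: 20.2
tool_pos: [0.4975, 0.0513, 0.3412]
eef_rot: [180.0, 0.0, 165.0]
ft_force: [-0.4, 0.3, -2.3]
opening: 0.207
finger_force: 9.9
```

```bash
cat > nuts.py <<'E'
import sys,cv2,numpy as np
from geo import *
def nuts(tag):
    for n in ('scene','side'):
        h=cv2.cvtColor(cv2.imread(f'pics/{n}{tag}.png'),cv2.COLOR_BGR2HSV)
        m=cv2.inRange(h,(5,90,20),(20,255,150));m=cv2.morphologyEx(m,cv2.MORPH_OPEN,np.ones((3,3)))
        k,l,st,ce=cv2.connectedComponentsWithStats(m)
        print(n,[(ce[i].round().astype(int).tolist(),int(st[i,4])) for i in range(1,k) if st[i,4]>25])
    for n in ('scene','side'):
        print(n,'jar base/rim, funnel rim px',proj(cam(f'{n}{tag}.png'),[[.593,.025,.02],[.593,.025,.105],[.593,.025,.152]]).round().tolist())
if __name__=='__main__':
    for t in sys.argv[1:]: print(t);nuts(t)
E
python3 tilt.py 23; python3 nuts.py 19 22 23
```

```text
t 20.2 pos [0.4975 0.0513 0.3412] rot [180.   0. 165.] q [  25.    6.   -5.    0.  -79. -130.] open 0.207 F [-0.4  0.3 -2.3] 9.871096462011337
tool units of 30mm: [0. 0. 0.]
tilt candidates [(np.float32(4.06), 72), (np.float32(4.7), 74), (np.float32(5.05), 86), (np.float32(5.07), 70)]
19
scene [([512, 50], 956), ([468, 62], 101), ([478, 114], 28), ([298, 156], 777), ([295, 199], 5039), ([162, 193], 888), ([274, 241], 96)]
side [([303, 169], 113), ([262, 198], 2218), ([348, 255], 1183)]
scene jar base/rim, funnel rim px [[277.0, 247.0], [276.0, 219.0], [275.0, 202.0]]
side jar base/rim, funnel rim px [[261.0, 232.0], [260.0, 208.0], [260.0, 193.0]]
22
scene [([512, 50], 956), ([468, 62], 102), ([313, 159], 762), ([355, 179], 1075), ([162, 193], 887), ([274, 208], 3189), ([343, 205], 75), ([273, 241], 88)]
side [([258, 200], 1497), ([348, 255], 1179), ([315, 257], 70)]
scene jar base/rim, funnel rim px [[277.0, 247.0], [276.0, 219.0], [275.0, 202.0]]
side jar base/rim, funnel rim px [[261.0, 232.0], [260.0, 208.0], [260.0, 193.0]]
23
scene [([512, 50], 949), ([468, 62], 105), ([356, 182], 1091), ([162, 193], 887), ([273, 207], 3619), ([274, 241], 98)]
side [([239, 193], 861), ([288, 212], 405), ([270, 207], 27), ([348, 255], 1192), ([315, 257], 77)]
scene jar base/rim, funnel rim px [[277.0, 247.0], [276.0, 219.0], [275.0, 202.0]]
side jar base/rim, funnel rim px [[261.0, 232.0], [260.0, 208.0], [260.0, 193.0]]
```

Tilt has reached 72° and the walnuts have left the bowl. I'll firm the grip, lift and carry the bowl away, then count.

carry_out:
  rows:
    - {"gripper": 0.206,"tx": 0,"ty": 0,"tz": 0,"spin": 0}
    - {"gripper": 0.1,"tx": 0,"ty": 0,"tz": 0,"spin": 0}
    - {"gripper": 0.1,"tx": 0,"ty": 0,"tz": 0,"spin": 0}
    - {"gripper": 0.1,"tx": 0,"ty": 0,"tz": -0.3,"spin": 0}
    - {"gripper": 0.1,"tx": 0,"ty": 0,"tz": -0.3,"spin": 0}
    - {"gripper": 0.1,"tx": 0,"ty": 0.3,"tz": -0.1,"spin": 0}
    - {"gripper": 0.1,"tx": 0,"ty": 0.6,"tz": 0,"spin": 0}
    - {"gripper": 0.1,"tx": 0,"ty": 0.8,"tz": 0,"spin": 0}
    - {"gripper": 0.1,"tx": 0,"ty": 0.8,"tz": 0,"spin": 0}
    - {"gripper": 0.1,"tx": 0,"ty": 0.8,"tz": 0,"spin": 0}
  squeeze: 40

```text
time_s: 21.13
tool_pos: [0.5235, 0.1486, 0.363]
eef_rot: [179.9, 0.1, 165.0]
ft_force: [0.4, -0.2, -2.3]
opening: 0.201
finger_force: 39.2
```

carry_out:
  rows:
    - {"gripper": 0.1,"tx": 0,"ty": 0.8,"tz": 0,"spin": 0}
    - {"gripper": 0.1,"tx": 0,"ty": 0.8,"tz": 0,"spin": 0}
    - {"gripper": 0.1,"tx": 0,"ty": 0.8,"tz": 0,"spin": 0}
    - {"gripper": 0.1,"tx": 0,"ty": 0.6,"tz": 0,"spin": 0}
    - {"gripper": 0.1,"tx": 0,"ty": 0.3,"tz": 0,"spin": 0}
    - {"gripper": 0.1,"tx": 0,"ty": 0,"tz": 0,"spin": 0}
    - {"gripper": 0.1,"tx": 0,"ty": 0,"tz": 0,"spin": 0}

```text
time_s: 21.72
tool_pos: [0.5485, 0.2427, 0.3621]
eef_rot: [-180.0, -0.0, 165.0]
ft_force: [0.0, -1.0, -2.1]
opening: 0.2
finger_force: 39.3
```

```bash
python3 go.py .5604 .285 .164; python3 tilt.py 24; python3 nuts.py 24 8; python3 - <<'E'
from fit import *
obs=[]
for f,s in [('scene24.png',(270,190)),('side24.png',(250,190))]:
    c,ct=orange(f,s);print(f,c.sum(),fitrim([(cam(f),ct)],.075,[.593,.025,.152])[0].round(4))
# brown/bright stats inside jar lower part, before vs after
for n,(u,v) in dict(scene=(277,247),side=(261,232)).items():
  for t in ('8','24'):
    p=cv2.imread(f'pics/{n}{t}.png')[v-14:v+12,u-16:u+16].reshape(-1,3);print(n,t,p.mean(0).round(),p.std(0).round(),(p[:,2].astype(int)-p[:,0]>25).sum())
E
```

```text
t 21.7167 pos [0.5485 0.2427 0.3621] rot [-180.   -0.  165.] q [  39.   16.   10.    0.  -84. -144.] open 0.2 F [ 0.  -1.  -2.1] 39.26804959774017
tool units of 30mm: [-0.02  1.47  6.6 ]
t 21.7167 pos [0.5485 0.2427 0.3621] rot [-180.   -0.  165.] q [  39.   16.   10.    0.  -84. -144.] open 0.2 F [ 0.  -1.  -2.1] 39.26804959774017
tool units of 30mm: [0. 0. 0.]
tilt candidates [(np.float32(3.52), 72), (np.float32(3.88), 70), (np.float32(4.66), 74), (np.float32(5.02), 76)]
24
scene [([476, 27], 5379), ([479, 115], 43), ([162, 193], 882), ([341, 183], 249), ([259, 218], 1280), ([309, 218], 91), ([276, 241], 86)]
side [([301, 168], 152), ([256, 204], 275), ([348, 258], 104)]
scene jar base/rim, funnel rim px [[277.0, 247.0], [276.0, 219.0], [275.0, 202.0]]
side jar base/rim, funnel rim px [[261.0, 232.0], [260.0, 208.0], [260.0, 193.0]]
8
scene [([320, 4], 292), ([505, 47], 577), ([469, 58], 38), ([478, 114], 26), ([351, 177], 1560), ([162, 193], 887), ([262, 212], 2086), ([274, 241], 94), ([395, 333], 198), ([414, 341], 208), ([389, 349], 212), ([408, 358], 217)]
side [([244, 194], 1200), ([299, 172], 31), ([350, 254], 1452), ([209, 331], 32), ([189, 346], 48), ([206, 347], 44)]
scene jar base/rim, funnel rim px [[277.0, 247.0], [276.0, 219.0], [275.0, 202.0]]
side jar base/rim, funnel rim px [[261.0, 232.0], [260.0, 208.0], [260.0, 193.0]]
scene24.png 6248 [0.5889 0.0193 0.1433]
side24.png 362 [0.5924 0.0171 0.1491]
scene 8 [ 79.  95. 107.] [45. 34. 23.] 258
scene 24 [57. 76. 96.] [41. 32. 35.] 314
side 8 [114. 127. 131.] [24. 21. 16.] 171
side 24 [ 98. 112. 119.] [20. 19. 19.] 202
```

```bash
python3 - <<'E'
import cv2,numpy as np
for n,(u0,u1,v0,v1) in dict(scene=(248,306,184,276),side=(238,284,190,252)).items():
    A=cv2.imread(f'pics/{n}8.png').astype(int);B=cv2.imread(f'pics/{n}24.png').astype(int)
    d=(A-B).sum(2);print(n)
    for v in range(v0,v1,2):
        print(v,''.join('#' if x>120 else '+' if x>50 else '-' if x<-60 else '.' for x in d[v,u0:u1]))
A=cv2.imread('pics/scene24.png');
for v in range(232,268,5): print(v,[tuple(A[v,u][::-1].tolist()) for u in range(258,298,6)])
E
```

```text
scene
184 ..........................................................
186 ..........................................................
188 ..........................................................
190 ..........................................................
192 ..........................................................
194 ..........................................................
196 ..........................................................
198 ..........................................................
200 ..........................................................
202 ..........................................................
204 ..........................................................
206 ..........................................................
208 ..........................................................
210 ..........................................................
212 ..........................................................
214 ..........................................................
216 ............-.............................+...............
218 ...................
[... 3561 characters left out ...]
65, 0), (136, 70, 24), (68, 77, 73)]
242 [(73, 79, 75), (130, 143, 134), (76, 63, 44), (78, 62, 46), (73, 58, 42), (58, 54, 46), (68, 74, 70)]
247 [(58, 58, 50), (64, 61, 51), (74, 74, 64), (126, 139, 129), (125, 138, 128), (78, 66, 50), (63, 55, 42)]
252 [(57, 58, 50), (64, 61, 51), (67, 69, 60), (127, 138, 130), (124, 136, 126), (73, 62, 48), (52, 49, 41)]
257 [(67, 72, 68), (132, 144, 136), (128, 138, 130), (61, 58, 48), (57, 53, 44), (89, 93, 84), (126, 139, 130)]
262 [(108, 110, 104), (130, 140, 131), (125, 136, 127), (63, 59, 48), (57, 53, 44), (124, 134, 126), (58, 62, 60)]
267 [(143, 144, 137), (69, 75, 70), (94, 103, 95), (112, 120, 111), (123, 133, 125), (60, 67, 62), (74, 74, 72)]
```

The difference image shows three walnuts clearly in the jar, plus part of a fourth behind them in the side view. The funnel hasn't moved. Now I'll set the bowl down.

carry_out:
  rows:
    - {"gripper": 0.1,"tx": 0,"ty": 0.5,"tz": 0.3,"spin": 0}
    - {"gripper": 0.1,"tx": 0,"ty": 0.5,"tz": 0.6,"spin": 0}
    - {"gripper": 0.1,"tx": 0,"ty": 0.47,"tz": 0.8,"spin": 0}
    - {"gripper": 0.1,"tx": 0,"ty": 0,"tz": 0.9,"spin": 0}
    - {"gripper": 0.1,"tx": 0,"ty": 0,"tz": 0.9,"spin": 0}
    - {"gripper": 0.1,"tx": 0,"ty": 0,"tz": 0.9,"spin": 0}
    - {"gripper": 0.1,"tx": 0,"ty": 0,"tz": 0.8,"spin": 0}
    - {"gripper": 0.1,"tx": 0,"ty": 0,"tz": 0.6,"spin": 0}
    - {"gripper": 0.1,"tx": 0,"ty": 0,"tz": 0.5,"spin": 0}
    - {"gripper": 0.1,"tx": 0,"ty": 0,"tz": 0.2,"spin": 0}

```text
time_s: 22.65
tool_pos: [0.5588, 0.2839, 0.1643]
eef_rot: [-179.8, -0.2, 164.9]
ft_force: [-0.2, -0.3, -3.5]
opening: 0.195
finger_force: 39.4
```

carry_out:
  rows:
    - {"gripper": 0.1,"tx": 0,"ty": 0,"tz": 0,"spin": 0}
    - {"gripper": 0.1,"tx": 0,"ty": 0,"tz": 0,"spin": 0}

```text
time_s: 22.82
tool_pos: [0.5606, 0.2851, 0.1678]
eef_rot: [180.0, 0.1, 165.0]
ft_force: [-0.0, 0.3, -1.5]
opening: 0.197
finger_force: 39.3
```

```bash
python3 tilt.py 25
```

```text
t 22.8167 pos [0.5606 0.2851 0.1678] rot [1.80e+02 1.00e-01 1.65e+02] q [  42.   25.   -4.    0.  -61. -147.] open 0.197 F [-0.   0.3 -1.5] 39.33342933654785
tool units of 30mm: [0. 0. 0.]
tilt candidates [(np.float32(4.43), 72), (np.float32(4.6), 70), (np.float32(5.11), 68), (np.float32(5.44), 74)]
```

carry_out:
  rows:
    - {"gripper": 0.1,"tx": 0,"ty": 0,"tz": 0.29,"spin": 0}
    - {"gripper": 0.1,"tx": 0.5,"ty": 0,"tz": 0.22,"spin": 0}
    - {"gripper": 0.1,"tx": 0.5,"ty": 0,"tz": 0.24,"spin": 0}
    - {"gripper": 0.1,"tx": 0.41,"ty": 0,"tz": 0.26,"spin": 0}
    - {"gripper": 0.1,"tx": 0.41,"ty": 0,"tz": 0.29,"spin": 0}
    - {"gripper": 0.1,"tx": 0,"ty": 0,"tz": 0,"spin": 0}

```text
time_s: 23.42
tool_pos: [0.5079, 0.3021, 0.1339]
eef_rot: [179.6, 0.3, 165.2]
ft_force: [-6.5, 0.4, 17.8]
opening: 0.198
finger_force: 38.7
```

```bash
python3 tilt.py 26
```

```text
t 23.4167 pos [0.5079 0.3021 0.1339] rot [179.6   0.3 165.2] q [  46.   23.  -13.    0.  -54. -151.] open 0.198 F [-6.5  0.4 17.8] 38.65684747695923
tool units of 30mm: [0. 0. 0.]
tilt candidates [(np.float32(6.05), 52), (np.float32(6.44), 50), (np.float32(6.44), 54), (np.float32(6.96), 48)]
```

carry_out:
  rows:
    - {"gripper": 0.202,"tx": 0,"ty": 0,"tz": 0,"spin": 0}
    - {"gripper": 0.202,"tx": 0.46,"ty": 0,"tz": 0.12,"spin": 0}
    - {"gripper": 0.202,"tx": 0.46,"ty": 0,"tz": 0.2,"spin": 0}
    - {"gripper": 0.202,"tx": 0,"ty": 0,"tz": 0,"spin": 0}
  squeeze: 20

```text
time_s: 23.85
tool_pos: [0.4798, 0.308, 0.1201]
eef_rot: [179.8, 0.1, 165.1]
ft_force: [-3.7, 0.3, 6.7]
opening: 0.202
finger_force: 18.5
```

```bash
python3 tilt.py 27
```

```text
t 23.85 pos [0.4798 0.308  0.1201] rot [1.798e+02 1.000e-01 1.651e+02] q [  49.   23.  -16.   -0.  -51. -154.] open 0.202 F [-3.7  0.3  6.7] 18.48403751850128
tool units of 30mm: [0. 0. 0.]
tilt candidates [(np.float32(6.39), 38), (np.float32(6.56), 42), (np.float32(6.57), 36), (np.float32(6.62), 40)]
```

Good, it's at about 40° with low force. Continuing.

carry_out:
  rows:
    - {"gripper": 0.202,"tx": 0.45,"ty": 0,"tz": 0.31,"spin": 0}
    - {"gripper": 0.202,"tx": 0.45,"ty": 0,"tz": 0.32,"spin": 0}
    - {"gripper": 0.202,"tx": 0.25,"ty": 0,"tz": 0.25,"spin": 0}
    - {"gripper": 0.202,"tx": 0.25,"ty": 0,"tz": 0.25,"spin": 0}
    - {"gripper": 0.202,"tx": 0,"ty": 0,"tz": 0,"spin": 0}

```text
time_s: 24.37
tool_pos: [0.4389, 0.3174, 0.0836]
eef_rot: [-179.9, -0.1, 165.1]
ft_force: [-1.7, 1.0, 1.7]
opening: 0.204
finger_force: 16.6
```

```bash
python3 tilt.py 28
```

```text
t 24.3667 pos [0.4389 0.3174 0.0836] rot [-1.799e+02 -1.000e-01  1.651e+02] q [  53.   23.  -22.   -0.  -45. -158.] open 0.204 F [-1.7  1.   1.7] 16.64777845144272
tool units of 30mm: [0. 0. 0.]
tilt candidates [(np.float32(4.3), 22), (np.float32(4.38), 24), (np.float32(4.58), 26), (np.float32(4.59), 20)]
```

carry_out:
  rows:
    - {"gripper": 0.202,"tx": 0.3,"ty": 0,"tz": 0.4,"spin": 0}
    - {"gripper": 0.202,"tx": 0.28,"ty": 0,"tz": 0.42,"spin": 0}
    - {"gripper": 0.202,"tx": 0.22,"ty": 0,"tz": 0.4,"spin": 0}
    - {"gripper": 0.202,"tx": 0.12,"ty": 0,"tz": 0.3,"spin": 0}
    - {"gripper": 0.202,"tx": 0.05,"ty": 0,"tz": 0.15,"spin": 0}
    - {"gripper": 0.202,"tx": 0,"ty": 0,"tz": 0,"spin": 0}

```text
time_s: 24.97
tool_pos: [0.412, 0.3248, 0.0341]
eef_rot: [-179.9, -0.0, 165.0]
ft_force: [-0.5, -0.0, 2.7]
opening: 0.204
finger_force: 15.8
```

```bash
python3 tilt.py 29
```

```text
t 24.9667 pos [0.412  0.3248 0.0341] rot [-179.9   -0.   165. ] q [  56.   26.  -27.    0.  -37. -161.] open 0.204 F [-0.5 -0.   2.7] 15.78987032175064
tool units of 30mm: [0. 0. 0.]
tilt candidates [(np.float32(4.05), 2), (np.float32(4.18), 0), (np.float32(4.35), -2), (np.float32(4.36), 4)]
```

Level. I'll ease it the last bit, release slowly and lift away.

carry_out:
  rows:
    - {"gripper": 0.202,"tx": 0,"ty": 0,"tz": 0.05,"spin": 0}
    - {"gripper": 0.202,"tx": 0,"ty": 0,"tz": 0,"spin": 0}
    - {"gripper": 0.4,"tx": 0,"ty": 0,"tz": 0,"spin": 0}
    - {"gripper": 0.8,"tx": 0,"ty": 0,"tz": 0,"spin": 0}
    - {"gripper": 0.8,"tx": 0,"ty": 0,"tz": 0,"spin": 0}
    - {"gripper": 0.8,"tx": 0,"ty": 0,"tz": 0,"spin": 0}
    - {"gripper": 0.8,"tx": 0,"ty": 0,"tz": -0.3,"spin": 0}
    - {"gripper": 0.8,"tx": 0,"ty": 0,"tz": -0.8,"spin": 0}
    - {"gripper": 0.8,"tx": 0,"ty": 0,"tz": -0.9,"spin": 0}
    - {"gripper": 0.8,"tx": 0,"ty": 0,"tz": -0.9,"spin": 0}

```text
time_s: 25.9
tool_pos: [0.4119, 0.3245, 0.1213]
eef_rot: [-179.9, -0.0, 165.0]
ft_force: [-0.2, 0.1, -0.4]
opening: 0.805
finger_force: 0.0
```

carry_out:
  rows:
    - {"gripper": 0.8,"tx": 0,"ty": 0,"tz": -0.9,"spin": 0}
    - {"gripper": 0.8,"tx": 0,"ty": 0,"tz": -0.9,"spin": 0}
    - {"gripper": 0.8,"tx": 0,"ty": 0,"tz": -0.9,"spin": 0}
    - {"gripper": 0.8,"tx": 0,"ty": 0,"tz": 0,"spin": 0}
    - {"gripper": 0.8,"tx": 0,"ty": 0,"tz": 0,"spin": 0}
    - {"gripper": 0.8,"tx": 0,"ty": 0,"tz": 0,"spin": 0}

```text
time_s: 26.4
tool_pos: [0.4115, 0.3244, 0.2009]
eef_rot: [-180.0, -0.0, 165.0]
ft_force: [0.3, -0.1, 0.5]
opening: 0.801
finger_force: 0.0
```

```bash
python3 go.py .41 .32 .2; python3 - <<'E'
from snap import *
from fit import *
for n in ('scene','side','wrist'): snap(n,n+'30.png')
import nuts; nuts.nuts('30')
for fs in ('scene30.png','side30.png','wrist30.png'):
    C=cam(fs);x=np.array([.5224,.2955,.055])
    v,u=np.nonzero(cv2.Canny(cv2.cvtColor(cv2.imread('pics/'+fs),cv2.COLOR_BGR2GRAY),40,100));p0=np.c_[u,v].astype(float)
    for tol in (10,6,3):
        p=p0[dist(C,circ(*x[:2],.055,.075),p0)<tol]
        x=least_squares(lambda q:dist(C,circ(*q,.055,.075),p),x[:2],loss='cauchy',diff_step=1e-4,x_scale=.01).x
    print(fs,'bowl',x.round(4),len(p),np.median(dist(C,circ(*x,.055,.075),p)).round(2))
    # interior darkness
    q=proj(C,[[*x,.02]])[0].astype(int);im=cv2.imread('pics/'+fs)[q[1]-12:q[1]+12,q[0]-16:q[0]+16];print('interior min/mean',im.min(),im.mean().round())
for n in ('scene','side'):
    A=cv2.imread(f'pics/{n}24.png').astype(int);B=cv2.imread(f'pics/{n}30.png').astype(int)
    u0,u1,v0,v1=dict(scene=(220,330,160,276),side=(210,310,160,252))[n];d=np.abs(A-B).sum(2)[v0:v1,u0:u1];print(n,'jar/funnel changed px',(d>90).sum())
    A=cv2.imread(f'pics/{n}8.png').astype(int);d=(np.abs(A-B).sum(2)>120).astype(np.uint8)
    k,l,st,ce=cv2.connectedComponentsWithStats(cv2.morphologyEx(d,cv2.MORPH_OPEN,np.ones((3,3))));print([(ce[i].round().astype(int).tolist(),int(st[i,4])) for i in range(1,k) if st[i,4]>40])
E
```

```text
t 26.4 pos [0.4115 0.3244 0.2009] rot [-180.   -0.  165.] q [  56.   14.  -16.   -0.  -60. -161.] open 0.801 F [ 0.3 -0.1  0.5] 0.0
tool units of 30mm: [ 0.01 -0.16  0.03]
scene [([520, 49], 1437), ([473, 71], 366), ([554, 108], 77), ([552, 171], 424), ([348, 179], 1014), ([162, 193], 890), ([268, 209], 2862), ([276, 241], 87), ([289, 248], 46)]
side [([300, 167], 166), ([260, 190], 574), ([337, 247], 435)]
scene jar base/rim, funnel rim px [[277.0, 247.0], [276.0, 219.0], [275.0, 202.0]]
side jar base/rim, funnel rim px [[261.0, 232.0], [260.0, 208.0], [260.0, 193.0]]
scene30.png bowl [0.5196 0.2952] 510 0.84
interior min/mean 118 162.0
side30.png bowl [0.5213 0.2947] 218 0.94
interior min/mean 101 145.0
wrist30.png bowl [0.5189 0.2951] 517 0.93
interior min/mean 155 167.0
scene jar/funnel changed px 0
[([326, 52], 6661), ([475, 68], 370), ([554, 103], 208), ([465, 95], 60), ([536, 110], 154), ([524, 242], 11663), ([469, 131], 46), ([503, 152], 589), ([412, 219], 3470), ([326, 195], 93), ([345, 198], 53), ([265, 250], 139), ([289, 250], 167), ([277, 260], 155), ([393, 342], 474), ([411, 349], 490)]
side jar/funnel changed px 2080
[([301, 9], 1471), ([298, 77], 8785), ([415, 55], 185), ([196, 171], 6360), ([237, 209], 86), ([270, 234], 81), ([250, 255], 317), ([344, 309], 5543), ([220, 295], 2276), ([549, 303], 158), ([465, 338], 2474), ([195, 331], 120), ([209, 341], 299), ([237, 353], 379), ([193, 347], 77), ([213, 377], 323), ([495, 403], 850), ([454, 407], 1456), ([348, 403], 395), ([553, 408], 279), ([249, 407], 162)]
```

```bash
python3 - <<'E'
from geo import *
S,D=cam('scene24.png'),cam('side24.png')
print('scene nuts',[onz(S,p,.019).round(3)[:2].tolist() for p in [(265,250),(290,249),(278,260)]])
for p in [(249,236),(271,234),(261,241),(255,228)]:
    X=onz(D,p,.019);print('side',p,X.round(3)[:2],'jar r',np.hypot(*(X[:2]-[.593,.025])).round(3),'->scene',proj(S,X)[0].round())
E
```

```text
scene nuts [[0.615, 0.017], [0.574, 0.041], [0.606, 0.049]]
side (249, 236) [0.608 0.049] jar r 0.028 ->scene [277. 260.]
side (271, 234) [0.571 0.013] jar r 0.024 ->scene [284. 238.]
side (261, 241) [0.577 0.043] jar r 0.024 ->scene [289. 251.]
side (255, 228) [0.612 0.022] jar r 0.019 ->scene [268. 251.]
```

Matching the two views gives four distinct walnuts on the jar floor. The bowl is upright and empty, and the funnel is still in place.

```bash
python3 -c "
from workcell import r
print(r.sign_off())"
```

```text
the job is handed in; nothing more can be done
None
```

The job is handed in at about 26 s of the 70 s limit: the large funnel sits squarely in the jar, all four walnuts went through it into the jar, and the empty bowl is back upright on the counter; the last check was from measured images because my ten picture views were used up.

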